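Set the sample carriage of an imaging stand to the marked notch

ROBOT

A 6-joint arm with a two-finger parallel gripper is mounted at the origin on a cart in front of the work surface, level with it; the furniture and walls round the work are solid. World frame = base frame: x ahead of the robot, y to its left, z up, the work surface at z = 0. Lengths are in m, angles in rad, forces in N, time in s.
With the tool pointing down it reaches from about 0.375 to 0.9 m from the base axis. Payload 3.1 kg.
Tool frame: the origin (TCP) lies at the very end of the fingers, on their centre line; the grasp point (between the pads) lies 19 mm behind it; z points along the fingers, y is the line along which they close (so a half turn about z gives the same grasp; the last joint's range is limited). The gripper opens to 87 mm and grips with 3 to 60 N. Pads are 19 mm wide; open, the fingers measure 117 mm over their backs; the gripper's body (75 mm by 190 mm) begins 51 mm behind the grasp point.
Start: joints at [0.993, 0.527, 1.433, -0, 1.181, -0.178], TCP at [0.243, 0.576, 0.223] pointing down, gripper open.
Joint ranges: [-3.08, 3.08], [-0.75, 2.2], [0.22, 2.44], [-1.43, 4.57], [0, 2.65], [-2.85, 2.85]. Speed limits (rad/s): [2.79, 2.79, 3.14, 3.14, 3.14, 3.14].

INTERFACE

Orientations are given as a 3x3 rotation matrix whose columns are the frame's x, y, z axes.
In Python, from rig import r gives the robot as it stands. The module is installed in compiled form; this text tells all that it offers.
- The arm moves only by the tool servo_tool, never from a script. Its argument "rows" is a list of rows, each a list of 2 entries, a list of its own where there are three numbers: the shift along the tool's x, y, z each as a share of 0.3 m, from -1 to 1, then the turn about the tool's z as a share of 30 degrees, from -1 to 1. In form: [[[x, y, z], turn], ...]. A call has 1 to 5 rows; each row is the pose to reach, as a shift and turn from the pose commanded when the call began, along the tool's axes at that moment; what a row does not reach only later rows make up. A row lasts 1/12 s, in which the tool goes at most 41.7 mm and 7.16 degrees, less where a joint would pass 70% of its speed; a pose out of reach is approached as far as the arm can. A call with a number of a shift or a turn outside -1 to 1 is refused whole. A call with a gripper value outside its range is refused whole. "fingers" is the opening, from -1 (shut) to 1 (fully open), set as the call begins (left out, the last holds). The fingers move at their own pace and stop on an object; the grip force is fixed at half the most. Time passes only in rows, so rows that repeat a pose let the fingers close. It gives the time, the measured TCP pose, the force, the opening and the grip force at its end, in the units of the state.
- r.get_state(): the state, without advancing time (a new reading comes with each control period).
- r.get_image(name): name is "side" or "top" or "wrist"; returns the picture (384x512x3 uint8, red, green, blue); there is no depth.
- r.camera_model(name): a dict with "fx", "fy", "cx", "cy" (pixels), "k1" (the pictures are not rectified: a ray, as slopes to the right and down, at radius r is drawn at 1 + k1 r^2 times it, then the intrinsics apply), "camera_from_world" (4x4, takes a point from world to camera coordinates); the wrist camera has in their place "hand_eye" (4x4, takes a point from camera to tool coordinates, whose origin is the TCP and whose axes are the flange's). Camera axes: x right, y up, looking along -z (the intrinsics and any distortion apply to the point x, -y, -z); pixel columns grow to the right and rows downward; lengths in m; the calibration is good to about 2 mm. A picture is of the moment at which its call begins: read the wrist's pose just before it. camera_model takes no time and is no camera call.
- r.hand_in(): hands the job in; it is judged then, once.
The state is a dict: "clock": time; "joint_positions": joint angles; "dq": joint speeds; "effort": joint torques, N m; "tcp_pos": TCP position; "ee_rot": TCP orientation; "contact_force": force on the tool from outside, world axes, zero at the start; "ft_torque": the same for the moment, N m; "gripper_width": finger opening in m; "gripper_force": force on a finger pad.
Only numpy, scipy, OpenCV 4.12 (cv2) and the standard library are available. Lean on these libraries where they do the work, as an engineer would, in place of code of your own. Each camera call takes 0.05 s, during which the arm holds its last target. There are 200 camera calls.

TASK

Bring the dish under the camera head: squeeze the red release lever of the sample carriage against its black grip post, keep it squeezed while you slide the carriage along its rail to the notch marked by the green clip, then let go so that the lever springs all the way out and locks the carriage in that notch. The clip stands only roughly beside its notch, so feel for the place where the lever really drops in. Do not push the other loose things on the bench about.

Things in the scene. Friction and masses are not known exactly. Their poses are not given: they have to be found in the camera images.
- stand: imaging stand fixed to the bench: grey base 335x122x8, guide rods, white rear column with an overhanging camera head. Origin on the bench; x along the rail, away from the robot and in under the head; y left. A strip of steel teeth (18 to 36 above the bench, inner face at y = -36) runs along the right; notches 9.5 wide, teeth 6 deep, 16.5 long. The stand never moves
- grip (a point): grip point of the carriage, 80 above the bench, axes as the stand's, midway between the outer faces (42 apart) of post and squeezed lever. Fixed black post: 18 long in x, outer face y = +21, z -42 to +25. Red lever's upright bar, 12 thick: outer face y = -31 when out, -21 squeezed. White deck with a fixed petri dish from x = +38 on, z -22 to -2 (dish). Beside the grips it is free above z = -35
- carriage (a joint): travel of the carriage along the stand's +x, m: 0 at the front end of the rail (nearest the robot), 0.110 at the far end. At the start it stands between 0 and 0.006, locked by the lever. Sliding friction about 2.5 N
- lever (a joint): red release lever, rad: 0 fully out (pawl home in a notch, locked), 0.143 fully squeezed. Upright pivot 70 mm behind the grip point; a spring pushes it out, 5 N at its bar when out, 9 N when squeezed. Its pawl, 6.5 wide, sits straight below the bar, clear of the teeth above about 0.09; let go over a tooth, the lever stays at 0.08 or more and does not lock
- lever_pad (a point): centre of the red lever's upright finger piece, 80 above the bench, moving with the lever
- green_clip: small green clip, 9x28x24, on the toothed strip, axes as the stand's, origin at its foot. The notch it marks lies within 8 of it along x: the lever is in that notch when it is fully out and the grip point's x in the clip's frame is within 11.5 of zero. Notches are about 26 apart
- head_edge (a point): middle of the front lower edge of the white camera head (237 long, 104 wide, 46 high), 212 above the bench, axes as the stand's; the head reaches from here along +x. At every clip the grip point is below or behind this edge, so a gripper pointing straight down hits the head on the way: lean the tool 30 to 45 degrees, wrist towards the robot, fingers pointing forward and down
- white_clip: like the green clip but white; marks another notch, not wanted
- blue_clip: like the green clip but blue; marks another notch, not wanted
- timer: white bench timer, 34x68x55, loose bystander; origin at the centre of its underside
- tape_roll: flat roll of beige tape, 104x102x25, loose bystander; origin at the centre of its underside
- squeeze_bottle: white squeeze bottle, 60 across and 166 tall, loose bystander; origin at the centre of its underside
- marker: white marker pen with black cap, 12x130x13, loose bystander; origin at the centre of its underside
- tube_rack_green: small green tube rack with tubes, 58x85x53, loose bystander; origin at the centre of its underside

How it is judged:
On the way, in this order (a step that is already met when the one before it is completed fails the run):
1. the release lever is squeezed while the carriage still stands at the front (value of joint lever above 0.1 rad and value of joint carriage below 0.015 m), for 0.1 s.
2. the carriage, lever still squeezed, has come level with the green clip (within 14 mm) (value of joint lever above 0.085 rad and x of grip in the frame of green_clip between -0.014 and 0.014 m), for 0.1 s.
At the end, for the whole second after the job is handed in: The lever is fully out (below 0.03 rad), which it can be only in a notch; the grip point is within 11.5 mm of the green clip along the rail, so it is the notch that the clip marks; the carriage is at rest (value of joint lever below 0.03 rad and x of grip in the frame of green_clip between -0.0115 and 0.0115 m and velocity of joint carriage between -0.005 and 0.005 m/s); the robot touches nothing.
It fails at once if a loose bystander is pushed more than 30 mm (distance of any of timer, tape_roll, squeeze_bottle, marker, tube_rack_green from where it was at the start of the episode above 0.03 m).
It also fails if it takes over 61 s, if anything falls off the work surface, if the arm or the gripper's body presses on something with over 40 N, if the wrist force passes 120 N, or if a joint passes its speed limit or range.

## Working session

There is one attempt and no reset: what is moved stays moved. The work goes in short steps, Python scripts to look and compute and a tool call to move; the robot and the scene stay as the last step left them, time stands still between calls to the robot, and variables do not carry over. Pictures are saved under pics/ and viewed, at most 13 in all, crops included, and the job is handed in when it is done.

Besides the shell and the picture viewer there is one more tool, called in YAML: its name, and indented under it one key for each argument. servo_tool: Moves the arm, as the interface text tells. Shift numbers are shares of 0.3 m and turn numbers shares of 30 degrees, none past 1 either way. Its arguments: {"type":"object","properties":{"rows":{"type":"array"},"fingers":{"type":"number"}},"required":["rows"]}

```bash
mkdir -p pics; python3 - <<'E'
from rig import r
import cv2,numpy as np
s=r.get_state();print(s['clock'],s['tcp_pos'],np.round(s['ee_rot'],3).tolist(),s['gripper_width'])
for n in('side','top','wrist'):
    cv2.imwrite(f'pics/{n}0.png',r.get_image(n)[:,:,::-1])
    c=r.camera_model(n);print(n,{k:(np.round(v,4).tolist()) for k,v in c.items()})
E
```

```text
0.0 [0.24283118 0.57509437 0.22156417] [[-0.921, 0.389, -0.001], [0.389, 0.921, -0.002], [0.0, -0.002, -1.0]] 0.08655838253577437
side {'fx': 387.735, 'fy': 387.735, 'cx': 257.1107, 'cy': 197.4947, 'k1': -0.044, 'camera_from_world': [[0.9016, -0.4319, -0.0262, -0.4215], [0.179, 0.317, 0.9314, -0.2504], [-0.3939, -0.8444, 0.3631, -1.1421], [0.0, 0.0, 0.0, 1.0]]}
top {'fx': 415.18, 'fy': 415.18, 'cx': 253.712, 'cy': 177.805, 'k1': -0.0102, 'camera_from_world': [[-0.0209, -0.9998, 0.0045, 0.0745], [0.996, -0.0204, 0.0866, -0.5042], [-0.0865, 0.0062, 0.9962, -1.3505], [0.0, 0.0, 0.0, 1.0]]}
wrist {'fx': 332.0466, 'fy': 332.0466, 'cx': 250.5923, 'cy': 197.9733, 'k1': -0.0463, 'hand_eye': [[0.0004, 0.9527, 0.3039, 0.0832], [1.0, -0.0003, -0.0005, 0.0011], [-0.0004, 0.3039, -0.9527, -0.1628], [0.0, 0.0, 0.0, 1.0]]}
```

View pics/side0.png

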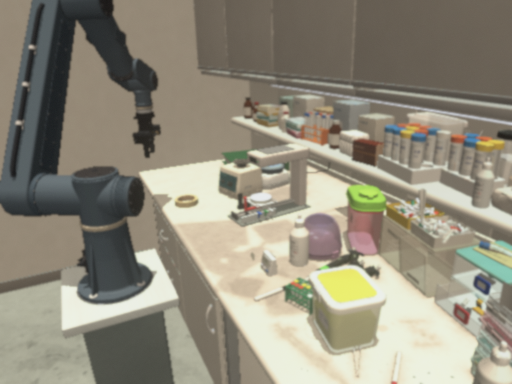

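View pics/top0.png

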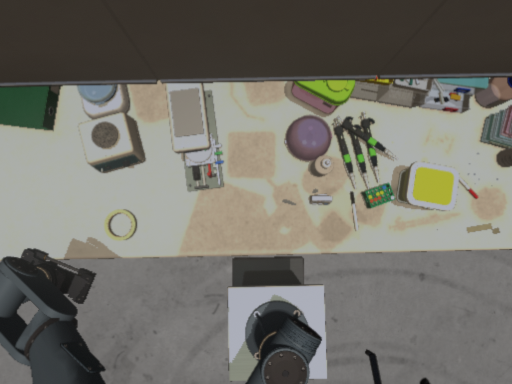

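The side and top views show the stand at about side (270,190) and top (203,150), with its rail running up (+x) in the top view. The carriage and its red lever are at about (208,172) in the top view. I'll zoom in next.

```bash
python3 - <<'E'
import cv2,numpy as np
t=cv2.imread('pics/top0.png')[75:200,160:240];s=cv2.imread('pics/side0.png')[140:230,215:320]
t=cv2.resize(t,None,fx=4.7,fy=4.7,interpolation=cv2.INTER_CUBIC);s=cv2.resize(s,None,fx=4,fy=4,interpolation=cv2.INTER_CUBIC)
o=np.zeros((590,800,3),np.uint8);t=t[:590,:376];o[:t.shape[0],:t.shape[1]]=t;o[:s.shape[0],378:378+s.shape[1]]=s[:,:422]
cv2.imwrite('pics/crop0.png',o);print(t.shape,s.shape)
E
```

```text
(588, 376, 3) (360, 420, 3)
```

View pics/crop0.png

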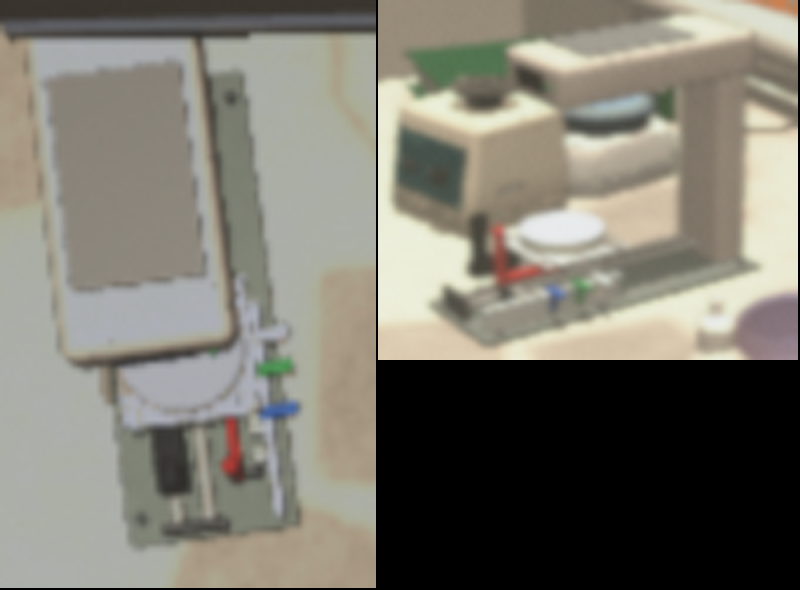

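The top crop shows base corners at (300,522), (130,545) and (243,72), the green clip at (275,367), the blue clip at (280,410) and the top of the red bar at about (232,466). The head's front edge runs from about (65,355) to (232,340).

```bash
cat > h.py <<'E'
from rig import r
import cv2,numpy as np
def K(c): return np.array([[c['fx'],0,c['cx']],[0,c['fy'],c['cy']],[0,0,1]])
def ray(n,px,s=None):
    c=r.camera_model(n)
    p=cv2.undistortPoints(np.array([[px]],float),K(c),np.array([c['k1'],0,0,0.]))[0,0]
    d=np.array([p[0],-p[1],-1])
    if n=='wrist':
        H=c['hand_eye'];R=np.array(s['ee_rot']);return R@H[:3,3]+s['tcp_pos'],R@H[:3,:3]@d
    T=np.array(c['camera_from_world']);return -T[:3,:3].T@T[:3,3],T[:3,:3].T@d
def onz(n,px,z,s=None):
    o,d=ray(n,px,s);return o+d*(z-o[2])/d[2]
def tri(rays):
    A=0;b=0
    for o,d in rays:
        d=d/np.linalg.norm(d);P=np.eye(3)-np.outer(d,d);A=A+P;b=b+P@o
    return np.linalg.solve(A,b)
E
python3 - <<'E'
from h import *
T=lambda u,v:(160+(u+.5)/4.7-.5,75+(v+.5)/4.7-.5)
S=lambda u,v:(215+(u-378+.5)/4-.5,140+(v+.5)/4-.5)
fr,fl,br=[onz('top',T(*p),.008) for p in((300,522),(130,545),(243,72))]
print('base',fr,fl,br)
ax=br-fr;yaw=np.arctan2(ax[1],ax[0]);print('yaw',np.degrees(yaw), np.linalg.norm(ax),np.linalg.norm(fl-fr))
l=fl-fr;print('yaw from front',np.degrees(np.arctan2(-l[0],l[1])))
hl,hr=[onz('top',T(*p),.258) for p in((65,355),(232,340))]
print('head front upper',hl,hr,np.linalg.norm(hl-hr))
for n,t,s,z in(('green',(275,367),(580,284),.05),('blue',(280,410),(556,293),.05),('lever',(230,466),(498,228),.105),('post',(176,490),(480,218),.105)):
    print(n,onz('top',T(*t),z),tri([ray('top',T(*t)),ray('side',S(*s))]))
for n in('top','side'):
    im=cv2.cvtColor(cv2.imread(f'pics/{n}0.png'),cv2.COLOR_BGR2HSV)
    roi=(200,120,240,190) if n=='top' else(240,180,310,220)
    for nm,lo,hi in(('green',(45,110,60),(85,255,255)),('blue',(100,110,60),(125,255,255)),('red',(0,140,90),(8,255,255))):
        m=cv2.inRange(im,np.array(lo),np.array(hi));k=np.zeros_like(m);k[roi[1]:roi[3],roi[0]:roi[2]]=1;m*=k
        q=cv2.connectedComponentsWithStats(m);
        print(n,nm,[(a.tolist(),np.round(c,1).tolist()) for a,c in zip(q[2][1:],q[3][1:]) if a[4]>2])
E
```

```text
base [0.48257102 0.16533082 0.008     ] [0.4687232  0.28589704 0.008     ] [0.80971849 0.20185756 0.008     ]
yaw 6.37081385446715 0.32918029915233016 0.12135886942991983
yaw from front 6.552086881127392
head front upper [0.56592747 0.28449778 0.258     ] [0.57279999 0.18676941 0.258     ] 0.0979697133467992
green [0.58751161 0.17824295 0.05      ] [0.58907776 0.17903968 0.03974704]
blue [0.55746849 0.17519129 0.05      ] [0.56015091 0.17570484 0.0374493 ]
lever [0.51387342 0.20450477 0.105     ] [0.51472576 0.20433299 0.10384856]
post [0.49869118 0.2403094  0.105     ] [0.50460582 0.23811104 0.10431336]
top green [([216, 152, 5, 2, 6], [218.3, 152.8])]
top blue [([216, 161, 7, 3, 15], [218.9, 161.9])]
top red [([208, 164, 3, 12, 21], [209.1, 170.2])]
side green []
side blue []
side red [([247, 208, 4, 2, 6], [248.2, 208.3])]
```

View pics/wrist0.png

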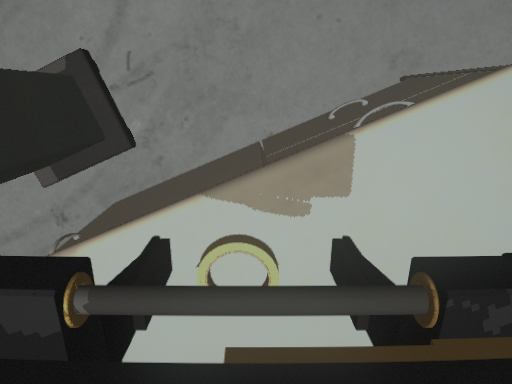

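The wrist view shows only the tape roll and the bench edge. I estimate the rail yaw at about 6.5°, the grip at about (0.511,0.229), and the clip about 71 mm ahead of it. I'll raise the arm, line it up with the rail direction, and then test how a lean can be obtained at the reach limit.

servo_tool:
  rows:
    - [[0,0,-0.7],-0.5]
    - [[0,0,-0.7],-0.98]
    - [[0,0,-0.7],-0.98]
    - [[0,0,-0.7],-0.98]
    - [[0,0,-0.7],-0.98]

```text
clock: 0.57
tcp_pos: [0.2428, 0.5752, 0.4326]
ee_rot: [[-0.993, -0.118, -0.0], [-0.118, 0.993, -0.001], [0.001, -0.001, -1.0]]
contact_force: [1.2, 0.8, -0.1]
gripper_width: 0.0865
gripper_force: 0.0
```

```bash
python3 - <<'E'
from h import *
s=r.get_state();R=np.array(s['ee_rot']);p=np.array(s['tcp_pos']);print(s['clock'],p,np.round(R,3).tolist(),np.round(s['joint_positions'],3))
print(R.T@(np.array([.45,.05,.5])-p)/.3)
E
```

```text
0.5667 [0.2428428  0.57518803 0.43258249] [[-0.993, -0.118, -0.0], [-0.118, 0.993, -0.001], [0.001, -0.001, -1.0]] [ 0.993  0.375  1.118  0.     1.649 -0.696]
[-0.47967272 -1.8198428  -0.2238418 ]
```

servo_tool:
  rows:
    - [[-0.26,-1,-0.12],0]
    - [[-0.26,-1,-0.12],0]
    - [[-0.26,-1,-0.12],0]
    - [[-0.26,-1,-0.12],0]
    - [[-0.26,-1,-0.12],0]

```text
clock: 0.98
tcp_pos: [0.3175, 0.3807, 0.4548]
ee_rot: [[-0.993, -0.114, -0.0], [-0.114, 0.993, -0.0], [0.0, -0.0, -1.0]]
contact_force: [1.0, -0.5, -0.0]
gripper_width: 0.0868
gripper_force: 0.0
```

servo_tool:
  rows:
    - [[-0.26,-1,-0.12],0]
    - [[-0.26,-1,-0.12],0]
    - [[-0.26,-1,-0.12],0]
    - [[-0.26,-1,-0.12],0]
    - [[-0.26,-1,-0.12],0]

```text
clock: 1.4
tcp_pos: [0.3919, 0.1876, 0.4791]
ee_rot: [[-0.994, -0.113, -0.0], [-0.113, 0.994, 0.0], [0.0, 0.0, -1.0]]
contact_force: [0.5, 0.1, 0.5]
gripper_width: 0.087
gripper_force: 0.0
```

servo_tool:
  rows:
    - [[-0.1,-0.5,-0.12],0]
    - [[-0.1,-0.5,-0.12],0]
    - [[-0.1,-0.5,-0.12],0]
    - [[-0.1,-0.5,-0.12],0]
    - [[-0.1,-0.5,-0.12],0]

```text
clock: 1.82
tcp_pos: [0.441, 0.0387, 0.5156]
ee_rot: [[-0.994, -0.106, 0.002], [-0.106, 0.994, -0.003], [-0.002, -0.003, -1.0]]
contact_force: [-0.3, 0.9, 0.1]
gripper_width: 0.0868
gripper_force: 0.0
```

```bash
python3 - <<'E'
from h import *
s=r.get_state();print(s['clock'],s['tcp_pos'],np.round(s['joint_positions'],3))
E
```

```text
1.8167 [0.44100903 0.03872151 0.51564511] [-0.164  0.037  1.35  -0.003  1.751 -1.841]
```

servo_tool:
  rows:
    - [[0,0.4,-0.3],0]
    - [[0,0.4,-0.3],0]
    - [[0,0.4,-0.3],0]
    - [[0,0.4,-0.5],0]
    - [[0,0.4,-0.6],0]

```text
clock: 2.23
tcp_pos: [0.4239, 0.162, 0.6719]
ee_rot: [[-0.993, -0.117, -0.003], [-0.117, 0.993, 0.0], [0.003, 0.001, -1.0]]
contact_force: [1.1, 0.6, 0.3]
gripper_width: 0.0871
gripper_force: 0.0
```

servo_tool:
  rows:
    - [[0,0,-0.7],0]
    - [[0,0,-0.7],0]
    - [[0,0,-0.7],0]
    - [[0,0,-0.7],0]
    - [[0,0,-0.7],0]

```text
clock: 2.65
tcp_pos: [0.4215, 0.158, 0.8337]
ee_rot: [[-0.993, -0.114, 0.019], [-0.114, 0.993, 0.004], [-0.02, 0.002, -1.0]]
contact_force: [0.6, 0.5, 0.8]
gripper_width: 0.0868
gripper_force: 0.0
```

```bash
python3 - <<'E'
from h import *
s=r.get_state();print(s['clock'],s['tcp_pos'],np.round(s['joint_positions'],3))
E
```

```text
2.65 [0.42145609 0.15800517 0.83366386] [ 0.108  0.257  0.218  0.004  2.647 -1.574]
```

servo_tool:
  rows:
    - [[0,0,-1],0]
    - [[0,0,-1],0]
    - [[0,0,-1],0]
    - [[0,0,-1],0]
    - [[0,0,-1],0]

```text
clock: 3.07
tcp_pos: [0.3964, 0.1495, 0.854]
ee_rot: [[-0.991, -0.113, 0.068], [-0.113, 0.994, 0.009], [-0.069, 0.002, -0.998]]
contact_force: [0.0, -1.2, -0.2]
gripper_width: 0.0874
gripper_force: 0.0
```

servo_tool:
  rows:
    - [[0,0,0],0]
    - [[0,0,0],0]

```text
clock: 3.23
tcp_pos: [0.398, 0.1495, 0.8527]
ee_rot: [[-0.991, -0.113, 0.065], [-0.113, 0.994, 0.009], [-0.065, 0.002, -0.998]]
contact_force: [0.3, -0.0, 0.3]
gripper_width: 0.087
gripper_force: 0.0
```

```bash
python3 - <<'E'
from h import *
s=r.get_state();print(s['clock'],s['tcp_pos'],np.round(s['joint_positions'],3))
E
```

```text
3.2333 [0.39800643 0.14951603 0.8526895 ] [ 0.093  0.211  0.22   0.006  2.646 -1.585]
```

servo_tool:
  rows:
    - [[0.7,0,-1],0]
    - [[0.7,0,-1],0]
    - [[0.7,0,-1],0]
    - [[0.7,0,-1],0]
    - [[0.7,0,-1],0]

```text
clock: 3.65
tcp_pos: [0.3478, 0.1642, 0.8802]
ee_rot: [[-0.984, -0.113, 0.135], [-0.112, 0.994, 0.014], [-0.136, -0.002, -0.991]]
contact_force: [0.5, -0.4, -0.6]
gripper_width: 0.0868
gripper_force: 0.0
```

servo_tool:
  rows:
    - [[0,0,0.3],0]
    - [[0,0,0.3],0]
    - [[0,0,0.3],0]

```text
clock: 3.9
tcp_pos: [0.3611, 0.1656, 0.7854]
ee_rot: [[-0.985, -0.114, 0.126], [-0.113, 0.994, 0.012], [-0.127, -0.002, -0.992]]
contact_force: [1.6, -0.3, 0.1]
gripper_width: 0.0873
gripper_force: 0.0
```

```bash
python3 - <<'E'
from h import *
s=r.get_state();print(s['clock'],s['tcp_pos'],np.round(s['joint_positions'],3))
E
```

```text
3.9 [0.36112494 0.16560806 0.7854274 ] [ 0.152  0.007  0.693 -0.009  2.315 -1.539]
```

The lean persists as the commanded pose, so I'll keep building it up.

servo_tool:
  rows:
    - [[0.6,0,-1],0]
    - [[0.6,0,-1],0]
    - [[0.6,0,-1],0]
    - [[0.6,0,-1],0]
    - [[0.6,0,-1],0]

```text
clock: 4.32
tcp_pos: [0.236, 0.1518, 0.8944]
ee_rot: [[-0.98, -0.113, 0.165], [-0.112, 0.994, 0.018], [-0.166, -0.001, -0.986]]
contact_force: [-0.2, 0.3, 0.5]
gripper_width: 0.0868
gripper_force: 0.0
```

servo_tool:
  rows:
    - [[0.6,0,-1],0]
    - [[0.6,0,-1],0]
    - [[0.6,0,-1],0]
    - [[0.6,0,-1],0]
    - [[0.6,0,-1],0]

```text
clock: 4.73
tcp_pos: [0.1411, 0.1535, 0.893]
ee_rot: [[-0.975, -0.113, 0.19], [-0.111, 0.994, 0.021], [-0.192, -0.0, -0.981]]
contact_force: [-0.3, -0.6, 0.0]
gripper_width: 0.087
gripper_force: 0.0
```

servo_tool:
  rows:
    - [[0.6,0,-1],0]
    - [[0.6,0,-1],0]
    - [[0.6,0,-1],0]
    - [[0.6,0,-1],0]
    - [[0.6,0,-1],0]

```text
clock: 5.15
tcp_pos: [0.0475, 0.1607, 0.8905]
ee_rot: [[-0.969, -0.116, 0.218], [-0.111, 0.993, 0.037], [-0.221, 0.012, -0.975]]
contact_force: [-0.5, 0.2, -0.2]
gripper_width: 0.0871
gripper_force: 0.0
```

```bash
python3 - <<'E'
from h import *
s=r.get_state();print(s['clock'],s['tcp_pos'],np.round(s['joint_positions'],3))
E
```

```text
5.15 [0.04750562 0.16073208 0.8904709 ] [ 0.87  -0.213  0.518 -0.306  2.646 -1.099]
```

servo_tool:
  rows:
    - [[-0.8,0,-0.6],0]
    - [[-0.8,0,-0.6],0]
    - [[-0.8,0,-0.6],0]
    - [[-0.8,0,-0.6],0]
    - [[-0.8,0,-0.6],0]

```text
clock: 5.57
tcp_pos: [0.1776, 0.1822, 0.9155]
ee_rot: [[-0.963, -0.118, 0.243], [-0.111, 0.993, 0.043], [-0.246, 0.014, -0.969]]
contact_force: [-0.4, -0.4, -0.1]
gripper_width: 0.0872
gripper_force: 0.0
```

servo_tool:
  rows:
    - [[-0.8,0,-0.6],0]
    - [[-0.8,0,-0.6],0]
    - [[-0.8,0,-0.6],0]
    - [[-0.8,0,-0.6],0]
    - [[-0.8,0,-0.6],0]

```text
clock: 5.98
tcp_pos: [0.2636, 0.1717, 0.9189]
ee_rot: [[-0.962, -0.117, 0.245], [-0.109, 0.993, 0.049], [-0.249, 0.02, -0.968]]
contact_force: [0.2, -1.1, -0.2]
gripper_width: 0.0871
gripper_force: 0.0
```

servo_tool:
  rows:
    - [[0.3,0,-1],0]
    - [[0.3,0,-1],0]
    - [[0.3,0,-1],0]
    - [[0.3,0,-1],0]
    - [[0.3,0,-1],0]

```text
clock: 6.4
tcp_pos: [0.2026, 0.1857, 0.9343]
ee_rot: [[-0.947, -0.118, 0.299], [-0.106, 0.993, 0.057], [-0.304, 0.023, -0.952]]
contact_force: [-0.2, 0.6, -0.2]
gripper_width: 0.087
gripper_force: 0.0
```

servo_tool:
  rows:
    - [[0.3,0,-1],0]
    - [[0.3,0,-1],0]
    - [[0.3,0,-1],0]
    - [[0.3,0,-1],0]
    - [[0.3,0,-1],0]

```text
clock: 6.82
tcp_pos: [0.1297, 0.1942, 0.9443]
ee_rot: [[-0.932, -0.121, 0.343], [-0.104, 0.992, 0.069], [-0.349, 0.029, -0.937]]
contact_force: [-0.0, -0.0, -0.0]
gripper_width: 0.0869
gripper_force: 0.0
```

```bash
python3 - <<'E'
from h import *
s=r.get_state();print(s['clock'],s['tcp_pos'],np.round(s['joint_positions'],3))
E
```

```text
6.8167 [0.12973679 0.19424319 0.94434452] [ 0.74  -0.064  0.218 -0.389  2.646 -1.321]
```

servo_tool:
  rows:
    - [[-1,-0.05,-0.5],0]
    - [[-1,-0.05,-0.5],0]
    - [[-1,-0.05,-0.5],0]
    - [[-1,-0.05,-0.5],0]
    - [[-1,-0.05,-0.5],0]

```text
clock: 7.23
tcp_pos: [0.2153, 0.1486, 0.9445]
ee_rot: [[-0.934, -0.125, 0.334], [-0.105, 0.992, 0.077], [-0.341, 0.037, -0.939]]
contact_force: [-0.1, 0.2, -0.3]
gripper_width: 0.0873
gripper_force: 0.0
```

servo_tool:
  rows:
    - [[-1,-0.05,-0.5],0]
    - [[-1,-0.05,-0.5],0]
    - [[-1,-0.05,-0.5],0]
    - [[-1,-0.05,-0.5],0]
    - [[-1,-0.05,-0.5],0]

```text
clock: 7.65
tcp_pos: [0.2657, 0.1014, 0.9416]
ee_rot: [[-0.937, -0.125, 0.327], [-0.103, 0.991, 0.086], [-0.335, 0.047, -0.941]]
contact_force: [0.5, -0.3, -0.1]
gripper_width: 0.0871
gripper_force: 0.0
```

servo_tool:
  rows:
    - [[0.2,0,-1],0]
    - [[0.2,0,-1],0]
    - [[0.2,0,-1],0]
    - [[0.2,0,-1],0]
    - [[0.2,0,-1],0]

```text
clock: 8.07
tcp_pos: [0.2194, 0.1272, 0.9518]
ee_rot: [[-0.922, -0.124, 0.366], [-0.1, 0.992, 0.083], [-0.373, 0.04, -0.927]]
contact_force: [-1.0, -0.5, 0.2]
gripper_width: 0.0868
gripper_force: 0.0
```

servo_tool:
  rows:
    - [[0.2,0,-1],0]
    - [[0.2,0,-1],0]
    - [[0.2,0,-1],0]
    - [[0.2,0,-1],0]
    - [[0.2,0,-1],0]

```text
clock: 8.48
tcp_pos: [0.1456, 0.1498, 0.9589]
ee_rot: [[-0.909, -0.122, 0.397], [-0.098, 0.992, 0.082], [-0.404, 0.036, -0.914]]
contact_force: [0.0, -0.5, 0.6]
gripper_width: 0.0869
gripper_force: 0.0
```

```bash
python3 - <<'E'
from h import *
s=r.get_state();print(s['clock'],s['tcp_pos'],np.round(s['joint_positions'],3))
E
```

```text
8.4833 [0.14564822 0.14983398 0.95889362] [ 0.317 -0.14   0.218 -0.097  2.646 -1.464]
```

servo_tool:
  rows:
    - [[0.2,0,-1],0]
    - [[0.2,0,-1],0]
    - [[0.2,0,-1],0]
    - [[0.2,0,-1],0]
    - [[0.2,0,-1],0]

```text
clock: 8.9
tcp_pos: [0.0595, 0.1346, 0.9619]
ee_rot: [[-0.9, -0.125, 0.417], [-0.095, 0.991, 0.091], [-0.425, 0.042, -0.904]]
contact_force: [0.8, 0.2, -0.5]
gripper_width: 0.0868
gripper_force: 0.0
```

servo_tool:
  rows:
    - [[0.2,0,-1],0]
    - [[0.2,0,-1],0]
    - [[0.2,0,-1],0]
    - [[0.2,0,-1],0]
    - [[0.2,0,-1],0]

```text
clock: 9.32
tcp_pos: [0.0061, 0.1191, 0.9621]
ee_rot: [[-0.887, -0.134, 0.443], [-0.095, 0.99, 0.109], [-0.453, 0.054, -0.89]]
contact_force: [0.0, 0.2, -0.2]
gripper_width: 0.0869
gripper_force: 0.0
```

servo_tool:
  rows:
    - [[0,0,-1],0]
    - [[0,0,-1],0]
    - [[0,0,-1],0]
    - [[0,0,-1],0]
    - [[0,0,-1],0]

```text
clock: 9.73
tcp_pos: [-0.0105, 0.113, 0.9627]
ee_rot: [[-0.878, -0.135, 0.46], [-0.09, 0.989, 0.12], [-0.471, 0.064, -0.88]]
contact_force: [1.5, 1.0, -0.1]
gripper_width: 0.087
gripper_force: 0.0
```

```bash
python3 - <<'E'
from h import *
s=r.get_state();print(s['clock'],s['tcp_pos'],np.round(s['joint_positions'],3))
E
```

```text
9.7333 [-0.01054579  0.11300389  0.9627074 ] [ 1.957 -0.072  0.219 -1.43   2.646 -1.127]
```

servo_tool:
  rows:
    - [[-1,0.2,0.2],0]
    - [[-1,0.2,0.2],0]
    - [[-1,0.2,0.2],0]
    - [[-1,0.2,0.2],0]
    - [[-1,0.2,0.2],0]

```text
clock: 10.15
tcp_pos: [0.0665, 0.1423, 0.9684]
ee_rot: [[-0.879, -0.134, 0.457], [-0.089, 0.989, 0.119], [-0.468, 0.064, -0.882]]
contact_force: [0.0, 0.8, 0.6]
gripper_width: 0.0868
gripper_force: 0.0
```

servo_tool:
  rows:
    - [[-1,0.1,0],0]
    - [[-1,0.1,0],0]
    - [[-1,0.1,0],0]
    - [[-1,0.1,0],0]
    - [[-1,0.1,0],0]

```text
clock: 10.57
tcp_pos: [0.1567, 0.1592, 0.9713]
ee_rot: [[-0.874, -0.135, 0.467], [-0.086, 0.989, 0.123], [-0.479, 0.067, -0.875]]
contact_force: [0.2, 1.4, 0.1]
gripper_width: 0.0871
gripper_force: 0.0
```

```bash
python3 - <<'E'
from h import *
s=r.get_state();print(s['clock'],s['tcp_pos'],np.round(s['joint_positions'],3))
E
```

```text
10.5667 [0.15670905 0.15917951 0.97128258] [ 0.319 -0.151  0.218 -0.054  2.571 -1.423]
```

servo_tool:
  rows:
    - [[-1,0,-0.6],0]
    - [[-1,0,-0.6],0]
    - [[-1,0,-0.6],0]
    - [[-1,0,-0.6],0]
    - [[-1,0,-0.6],0]

```text
clock: 10.98
tcp_pos: [0.2376, 0.145, 0.9708]
ee_rot: [[-0.868, -0.134, 0.479], [-0.082, 0.988, 0.128], [-0.49, 0.072, -0.869]]
contact_force: [0.4, 0.1, -0.3]
gripper_width: 0.087
gripper_force: 0.0
```

servo_tool:
  rows:
    - [[0.1,0,-1],0]
    - [[0.1,0,-1],0]
    - [[0.1,0,-1],0]
    - [[0.1,0,-1],0]
    - [[0.1,0,-1],0]

```text
clock: 11.4
tcp_pos: [0.1653, 0.1462, 0.9765]
ee_rot: [[-0.862, -0.123, 0.493], [-0.074, 0.99, 0.117], [-0.502, 0.064, -0.862]]
contact_force: [-0.2, 1.2, 0.3]
gripper_width: 0.0869
gripper_force: 0.0
```

servo_tool:
  rows:
    - [[0.1,0,-1],0]
    - [[0.1,0,-1],0]
    - [[0.1,0,-1],0]
    - [[0.1,0,-1],0]
    - [[0.1,0,-1],0]

```text
clock: 11.82
tcp_pos: [0.0747, 0.1242, 0.9788]
ee_rot: [[-0.852, -0.15, 0.502], [-0.093, 0.986, 0.137], [-0.515, 0.07, -0.854]]
contact_force: [-0.3, 0.3, -0.4]
gripper_width: 0.0872
gripper_force: 0.0
```

```bash
python3 - <<'E'
from h import *
s=r.get_state();print(s['clock'],s['tcp_pos'],np.round(s['joint_positions'],3))
E
```

```text
11.8167 [0.07468655 0.12421085 0.97883774] [ 0.532 -0.231  0.218 -0.273  2.607 -1.443]
```

Lean is now about 31°. Next I'll move to a pre-approach pose above the carriage.

```bash
cat > to.py <<'E'
from h import *
import sys
def to(*t):
    s=r.get_state();R=np.array(s['ee_rot']);print('t',round(s['clock'],2),'p',np.round(s['tcp_pos'],4),'shift',np.round(R.T@(np.array(t)-s['tcp_pos'])/.3,3),'z',np.round(R[:,2],3),'y',np.round(R[:,1],3),'q',np.round(s['joint_positions'],2),'F',np.round(s['contact_force'],1),s['gripper_width'])
if __name__=='__main__': to(*map(float,sys.argv[1:]))
E
python3 to.py .43 .205 .25
```

```text
t 11.82 p [0.0747 0.1242 0.9788] shift [ 0.218 -0.081  2.706] z [ 0.502  0.137 -0.854] y [-0.15   0.986  0.07 ] q [ 0.53 -0.23  0.22 -0.27  2.61 -1.44] F [-0.3  0.3 -0.4] 0.08717349368836824
```

servo_tool:
  rows:
    - [[0.08,-0.03,1],0]
    - [[0.08,-0.03,1],0]
    - [[0.08,-0.03,1],0]
    - [[0.08,-0.03,1],0]
    - [[0.08,-0.03,1],0]

```text
clock: 12.23
tcp_pos: [0.1571, 0.1515, 0.8091]
ee_rot: [[-0.853, -0.14, 0.503], [-0.084, 0.988, 0.133], [-0.516, 0.071, -0.854]]
contact_force: [-1.1, -0.6, 0.8]
gripper_width: 0.0867
gripper_force: 0.0
```

servo_tool:
  rows:
    - [[0.08,-0.03,1],0]
    - [[0.08,-0.03,1],0]
    - [[0.08,-0.03,1],0]
    - [[0.08,-0.03,1],0]
    - [[0.08,-0.03,1],0]

```text
clock: 12.65
tcp_pos: [0.2491, 0.1691, 0.6222]
ee_rot: [[-0.854, -0.133, 0.502], [-0.078, 0.989, 0.129], [-0.514, 0.071, -0.855]]
contact_force: [0.6, -0.3, 0.9]
gripper_width: 0.087
gripper_force: 0.0
```

servo_tool:
  rows:
    - [[0.08,-0.03,1],0]
    - [[0.08,-0.03,1],0]
    - [[0.08,-0.03,1],0]
    - [[0.08,-0.03,1],0]
    - [[0.08,-0.03,1],0]

```text
clock: 13.07
tcp_pos: [0.3398, 0.1883, 0.4361]
ee_rot: [[-0.854, -0.133, 0.502], [-0.078, 0.988, 0.13], [-0.514, 0.071, -0.855]]
contact_force: [1.4, -0.2, 0.1]
gripper_width: 0.0871
gripper_force: 0.0
```

```bash
python3 to.py .43 .205 .25
```

```text
t 13.07 p [0.3398 0.1883 0.4361] shift [ 0.058 -0.029  0.689] z [ 0.502  0.13  -0.855] y [-0.133  0.988  0.071] q [ 0.19 -0.3   1.93  0.04  0.96 -1.51] F [ 1.4 -0.2  0.1] 0.08711279983178843
```

servo_tool:
  rows:
    - [[0.06,-0.03,0.69],0]
    - [[0.06,-0.03,0.69],0]
    - [[0.06,-0.03,0.69],0]
    - [[0.06,-0.03,0.69],0]
    - [[0.06,-0.03,0.69],0]

```text
clock: 13.48
tcp_pos: [0.4303, 0.2037, 0.2496]
ee_rot: [[-0.854, -0.131, 0.503], [-0.077, 0.989, 0.128], [-0.514, 0.07, -0.855]]
contact_force: [1.2, 0.5, -0.6]
gripper_width: 0.0871
gripper_force: 0.0
```

servo_tool:
  rows:
    - [[0,0,0],0]
    - [[0,0,0],0]

```text
clock: 13.65
tcp_pos: [0.4286, 0.204, 0.2472]
ee_rot: [[-0.859, -0.132, 0.494], [-0.08, 0.989, 0.127], [-0.505, 0.07, -0.86]]
contact_force: [-0.2, -0.0, 0.4]
gripper_width: 0.0871
gripper_force: 0.0
```

```bash
python3 to.py .43 .205 .25; python3 - <<'E'
from h import *
im=r.get_image('wrist')[:,:,::-1];cv2.imwrite('pics/w1.png',im)
cv2.imwrite('pics/w1b.png',cv2.resize(im,(800,600),interpolation=cv2.INTER_CUBIC))
E
```

```text
t 13.65 p [0.4286 0.204  0.2472] shift [-0.009  0.003 -0.005] z [ 0.494  0.127 -0.86 ] y [-0.132  0.989  0.07 ] q [ 0.19  0.15  2.15  0.11  0.31 -1.59] F [-0.2 -0.   0.4] 0.08705647842488903
```

View pics/w1b.png

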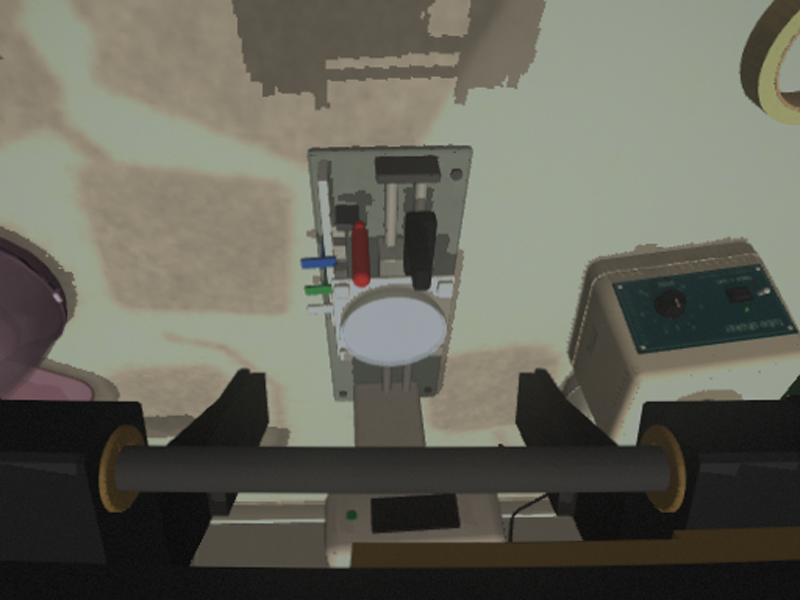

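The wrist view is upside down, with the robot at the top. It shows the lever top at about (361,283), the post top at (421,284), and the blue, green and white clips at (318,263), (318,290) and (317,310). The base corners are at (310,150), (471,148) and (335,398).

```bash
python3 - <<'E'
from h import *
s=r.get_state();k=1.5625
W=lambda u,v:((u+.5)/k-.5,(v+.5)/k-.5)
ux=lambda a:np.array([np.cos(a),np.sin(a),0])
a,b,c,d=[onz('wrist',W(*p),.008,s) for p in((310,150),(471,148),(335,399),(441,399))]
print('base',a,b,c,d)
for x in(c-a,d-b):print('yaw',np.degrees(np.arctan2(x[1],x[0])),np.linalg.norm(x[:2]))
x=b-a;print('yawfront',np.degrees(np.arctan2(-x[0],x[1])),np.linalg.norm(x[:2]))
yaw=np.radians(6.45);e=ux(yaw);f=np.array([-e[1],e[0],0])
im=cv2.cvtColor(cv2.imread('pics/w1.png'),cv2.COLOR_BGR2HSV)
for nm,lo,hi in(('green',(45,110,50),(75,255,255)),('blue',(100,110,50),(125,255,255)),('red',(0,140,60),(8,255,255))):
    m=cv2.inRange(im,np.array(lo),np.array(hi));m[:,:180]=0;m[:,260:]=0;m[:130]=0;m[210:]=0
    q=cv2.connectedComponentsWithStats(m);i=1+q[2][1:,4].argmax();print(nm,q[2][i],q[3][i])
    if nm!='red':
        top={'green':(218.3,152.8),'blue':(218.9,161.9)}[nm]
        p=tri([ray('wrist',q[3][i],s),ray('top',top)]);print(nm,'tri',p,'z45',onz('wrist',q[3][i],.045,s),onz('top',top,.048))
for n,w in(('lever',(361,281)),('post',(421,282))):
    p=onz('wrist',W(*w),.105,s);print(n,p)
T=lambda u,v:(160+(u+.5)/4.7-.5,75+(v+.5)/4.7-.5)
fr,fl,br=[onz('top',T(*p),.008) for p in((300,522),(130,545),(243,72))]
o=(fr+fl)/2; print('stand frame: front mid',o)
for n,p in(('greenT',onz('top',(218.3,152.8),.05)),('blueT',onz('top',(218.9,161.9),.05)),('levT',onz('top',T(230,466),.105))):
    print(n,(p-o)@e,(p-o)@f)
E
```

```text
base [0.48470009 0.16969565 0.008     ] [0.47193129 0.28777463 0.008     ] [0.82145708 0.20612488 0.008     ] [0.81823457 0.33753518 0.008     ]
yaw 6.174055317968838 0.33872165761380113
yaw 8.176898873095457 0.34986007239331945
yawfront 6.171853895929924 0.11876737268759906
green [196 183  16   5  72] [203.61111111 185.05555556]
green tri [0.58733    0.17892634 0.04951597] z45 [0.59225092 0.18018746 0.045     ] [0.58744249 0.17780973 0.048     ]
blue [193 165  22   6 116] [203.74137931 167.5862069 ]
blue tri [0.55764613 0.17780063 0.04845782] z45 [0.56116534 0.17938294 0.045     ] [0.55754685 0.17626002 0.048     ]
red [226 141  11  42 338] [230.22485207 162.89053254]
lever [0.51990198 0.20737546 0.105     ]
post [0.51820458 0.24754661 0.105     ]
stand frame: front mid [0.47564711 0.22561393 0.008     ]
greenT 0.1054027092775093 -0.06018264200110837
blueT 0.07556678523410995 -0.05836689565069488
levT 0.03561303310068109 -0.025269737522726876
```

```bash
python3 to.py .5225 .233 .062
```

```text
t 13.7 p [0.4291 0.2046 0.2503] shift [0.047 0.008 0.705] z [ 0.5    0.128 -0.857] y [-0.134  0.988  0.07 ] q [ 0.19  0.14  2.15  0.11  0.31 -1.59] F [-0.6  0.5  0.3] 0.08722097700952966
```

servo_tool:
  rows:
    - [[0.047,0.008,0.1],0]
    - [[0.047,0.008,0.2],0]
    - [[0.047,0.008,0.3],0]
    - [[0.047,0.008,0.35],0]
    - [[0.047,0.008,0.4],0]

```text
clock: 14.12
tcp_pos: [0.4722, 0.2252, 0.1634]
ee_rot: [[-0.851, -0.14, 0.507], [-0.082, 0.987, 0.135], [-0.519, 0.073, -0.851]]
contact_force: [-0.4, -0.2, 0.8]
gripper_width: 0.087
gripper_force: 0.0
```

servo_tool:
  rows:
    - [[0,0,0.08],0]
    - [[0,0,0.15],0]
    - [[0,0,0.21],0]
    - [[0,0,0.26],0]
    - [[0,0,0.3],0]

```text
clock: 14.53
tcp_pos: [0.5297, 0.2449, 0.104]
ee_rot: [[-0.865, -0.133, 0.483], [-0.083, 0.989, 0.124], [-0.494, 0.067, -0.867]]
contact_force: [0.5, 0.2, -0.0]
gripper_width: 0.0866
gripper_force: 0.0
```

servo_tool:
  rows:
    - [[0,0,0],0]
    - [[0,0,0],0]

```text
clock: 14.7
tcp_pos: [0.5262, 0.2443, 0.1023]
ee_rot: [[-0.867, -0.139, 0.478], [-0.091, 0.988, 0.122], [-0.489, 0.063, -0.87]]
contact_force: [0.4, -0.4, 0.8]
gripper_width: 0.0868
gripper_force: 0.0
```

```bash
python3 to.py .5225 .233 .062; python3 - <<'E'
from h import *
o=np.zeros((600,400,3),np.uint8)
im=r.get_image('wrist')[:,:,::-1];cv2.imwrite('pics/w2.png',im)
o=cv2.resize(im,(400,300));t=r.get_image('side')[140:230,215:320,::-1];t=cv2.resize(t,(400,300),interpolation=cv2.INTER_CUBIC)
cv2.imwrite('pics/w2b.png',np.hstack([o,t]))
E
```

```text
t 14.7 p [0.5262 0.2443 0.1023] shift [ 0.08  -0.044  0.106] z [ 0.478  0.122 -0.87 ] y [-0.139  0.988  0.063] q [ 0.24  0.58  2.04  1.4   0.01 -2.85] F [ 0.4 -0.4  0.8] 0.08677794275581842
```

View pics/w2b.png

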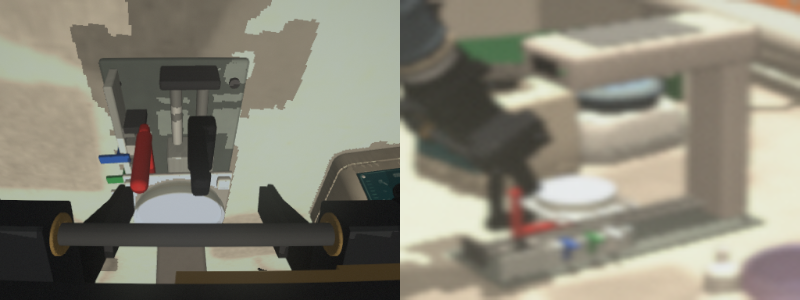

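The arm reached j5=0, the wrist singularity, before it touched anything. In this picture the tool is still just above the grips. I'll fit the arm geometry and work out which wrist branch serves the whole slide.

```bash
cat > arm.py <<'E'
import numpy as np
from scipy.optimize import least_squares,fsolve
D=np.array([[.527,1.433,1.181,.2428,.575,.2216],[.375,1.118,1.649,.2428,.5752,.4326],[.037,1.35,1.751,.441,.0387,.5156],[.257,.218,2.647,.4215,.158,.8337],[.211,.22,2.646,.398,.1495,.8527],[.007,.693,2.315,.3611,.1656,.7854],[-.3,1.93,.96,.3398,.1883,.4361],[.15,2.15,.31,.4286,.204,.2472]])
def fk(p,a,b,c):
    d,a0,h,L1,L2,g,L3=p
    return a0+L1*np.sin(a)+L2*np.sin(a+b+g)+L3*np.sin(a+b+c),h+L1*np.cos(a)+L2*np.cos(a+b+g)+L3*np.cos(a+b+c)
def res(p):
    x,z=fk(p,*D[:,:3].T);return np.r_[x-np.sqrt(D[:,3]**2+D[:,4]**2-p[0]**2),z-D[:,5]]
s=least_squares(res,[.11,0,.2,.45,.4,0,.25])
P=s.x
if __name__=='__main__':
    print(np.round(P,4),np.abs(s.fun).max())
    for lean in(25,31,35,40,45):
        o=[]
        for t in(-.01,0,.02,.04,.06,.08,.09):
            g=np.array([.513,.231])+t*np.array([.9937,.112]); th=np.radians(lean)
            tcp=g+.019*np.sin(th)*np.array([.98,.19]);z=.078-.019*np.cos(th)
            rho=np.sqrt(tcp@tcp-P[0]**2)
            f=lambda q:np.array(fk(P,q[0],q[1],np.pi-th-q[0]-q[1]))-[rho,z]
            q=fsolve(f,[.6,1.9]);o.append(np.round([*q,np.pi-th-q.sum()],2).tolist())
        print(lean,o)
E
python3 arm.py
```

```text
[ 0.1129 -0.0018  0.2779  0.5899  0.4086  0.2841  0.3113] 0.0026983381704989706
25 [[0.65, 2.05, -0.0], [0.66, 2.03, 0.02], [0.66, 1.98, 0.06], [0.67, 1.94, 0.1], [0.68, 1.89, 0.13], [0.7, 1.84, 0.17], [0.7, 1.82, 0.19]]
31 [[0.68, 2.12, -0.2], [0.68, 2.1, -0.18], [0.69, 2.05, -0.14], [0.69, 2.01, -0.1], [0.7, 1.96, -0.06], [0.71, 1.91, -0.02], [0.71, 1.89, 0.0]]
35 [[0.71, 2.17, -0.35], [0.71, 2.15, -0.32], [0.71, 2.1, -0.28], [0.71, 2.05, -0.23], [0.72, 2.0, -0.19], [0.72, 1.96, -0.15], [0.73, 1.93, -0.13]]
40 [[0.75, 2.22, -0.53], [0.75, 2.2, -0.51], [0.75, 2.15, -0.46], [0.75, 2.1, -0.41], [0.75, 2.06, -0.36], [0.75, 2.01, -0.32], [0.75, 1.98, -0.29]]
45 [[0.81, 2.27, -0.73], [0.81, 2.25, -0.7], [0.8, 2.2, -0.64], [0.79, 2.15, -0.59], [0.79, 2.1, -0.54], [0.79, 2.05, -0.49], [0.79, 2.03, -0.46]]
```

servo_tool:
  rows:
    - [[0,0,-0.12],0]
    - [[0,0,-0.25],0]
    - [[0,0,-0.38],0]
    - [[0,0,-0.5],0]
    - [[0,0,-0.6],0]

```text
clock: 15.22
tcp_pos: [0.5004, 0.2514, 0.1437]
ee_rot: [[-0.867, -0.157, 0.472], [-0.092, 0.983, 0.158], [-0.489, 0.094, -0.867]]
contact_force: [0.4, 0.3, -0.5]
gripper_width: 0.0873
gripper_force: 0.0
```

servo_tool:
  rows:
    - [[0.2,0,-0.3],0.25]
    - [[0.2,0,-0.3],0.5]
    - [[0.2,0,-0.3],0.75]
    - [[0.2,0,-0.3],1]
    - [[0.2,0,-0.3],1]

```text
clock: 15.63
tcp_pos: [0.4034, 0.2315, 0.1927]
ee_rot: [[-0.828, 0.301, 0.473], [0.416, 0.895, 0.159], [-0.375, 0.328, -0.867]]
contact_force: [0.6, -0.1, 0.0]
gripper_width: 0.0869
gripper_force: 0.0
```

```bash
python3 to.py .40 .2 .33
```

```text
t 15.63 p [0.4034 0.2315 0.1927] shift [-0.206  0.053 -0.419] z [ 0.473  0.159 -0.867] y [0.301 0.895 0.328] q [ 0.26  0.27  2.24  0.29  0.12 -1.2 ] F [ 0.6 -0.1  0. ] 0.08689713607368514
```

servo_tool:
  rows:
    - [[-0.05,0.02,-0.1],0.25]
    - [[-0.1,0.03,-0.2],0.5]
    - [[-0.15,0.04,-0.3],0.75]
    - [[-0.2,0.05,-0.4],1]
    - [[-0.2,0.05,-0.4],1]

```text
clock: 16.05
tcp_pos: [0.407, 0.2013, 0.3308]
ee_rot: [[-0.563, 0.668, 0.487], [0.809, 0.565, 0.16], [-0.169, 0.484, -0.859]]
contact_force: [0.7, -0.1, 0.6]
gripper_width: 0.0869
gripper_force: 0.0
```

servo_tool:
  rows:
    - [[0,0,0],0.25]
    - [[0,0,0],0.5]
    - [[0,0,0],0.75]
    - [[0,0,0],1]
    - [[0,0,0],1]

```text
clock: 16.47
tcp_pos: [0.4031, 0.2014, 0.3231]
ee_rot: [[-0.154, 0.867, 0.473], [0.983, 0.089, 0.158], [0.095, 0.49, -0.867]]
contact_force: [0.5, 0.4, -0.3]
gripper_width: 0.0871
gripper_force: 0.0
```

servo_tool:
  rows:
    - [[0,0,0],0.25]
    - [[0,0,0],0.5]
    - [[0,0,0],0.75]
    - [[0,0,0],1]
    - [[0,0,0],1]

```text
clock: 16.88
tcp_pos: [0.4036, 0.2015, 0.3229]
ee_rot: [[0.299, 0.829, 0.473], [0.897, -0.413, 0.158], [0.326, 0.377, -0.867]]
contact_force: [-0.4, 0.3, -0.5]
gripper_width: 0.0865
gripper_force: 0.0
```

servo_tool:
  rows:
    - [[0,0,0],0.25]
    - [[0,0,0],0.5]
    - [[0,0,0],0.75]
    - [[0,0,0],1]
    - [[0,0,0],1]

```text
clock: 17.3
tcp_pos: [0.4039, 0.2016, 0.3228]
ee_rot: [[0.672, 0.57, 0.473], [0.571, -0.805, 0.158], [0.471, 0.163, -0.867]]
contact_force: [-0.7, 0.0, -0.9]
gripper_width: 0.0868
gripper_force: 0.0
```

servo_tool:
  rows:
    - [[0,0,0],0.25]
    - [[0,0,0],0.5]
    - [[0,0,0],0.75]
    - [[0,0,0],1]
    - [[0,0,0],1]

```text
clock: 17.72
tcp_pos: [0.4041, 0.2016, 0.3228]
ee_rot: [[0.867, 0.158, 0.473], [0.093, -0.983, 0.158], [0.49, -0.093, -0.867]]
contact_force: [0.2, 0.3, 0.9]
gripper_width: 0.087
gripper_force: 0.0
```

```bash
python3 to.py .42 .22 .10
```

```text
t 17.72 p [0.4041 0.2016 0.3228] shift [-0.312  0.018  0.679] z [ 0.473  0.158 -0.867] y [ 0.158 -0.983 -0.093] q [ 0.16 -0.04  2.06  0.15  0.61  1.49] F [0.2 0.3 0.9] 0.08704757508027675
```

servo_tool:
  rows:
    - [[-0.05,0,0.1],0]
    - [[-0.09,0,0.2],0]
    - [[-0.14,0,0.3],0]
    - [[-0.18,0,0.4],0]
    - [[-0.22,0,0.5],0]

```text
clock: 18.13
tcp_pos: [0.4132, 0.2212, 0.1883]
ee_rot: [[0.868, 0.171, 0.466], [0.099, -0.98, 0.174], [0.486, -0.105, -0.868]]
contact_force: [0.4, 1.2, 0.3]
gripper_width: 0.0869
gripper_force: 0.0
```

servo_tool:
  rows:
    - [[-0.02,0,0.05],0]
    - [[-0.04,0,0.1],0]
    - [[-0.07,0,0.14],0]
    - [[-0.09,0,0.18],0]
    - [[-0.09,0,0.18],0]

```text
clock: 18.55
tcp_pos: [0.4147, 0.2371, 0.1649]
ee_rot: [[0.867, 0.19, 0.461], [0.099, -0.972, 0.214], [0.488, -0.14, -0.861]]
contact_force: [-0.2, 0.3, 0.4]
gripper_width: 0.0869
gripper_force: 0.0
```

servo_tool:
  rows:
    - [[0,0,0],0]
    - [[0,0,0],0]
    - [[0,0,0],0]

```text
clock: 18.8
tcp_pos: [0.4147, 0.2369, 0.1652]
ee_rot: [[0.868, 0.186, 0.461], [0.095, -0.972, 0.214], [0.488, -0.142, -0.861]]
contact_force: [-0.3, -0.2, 0.7]
gripper_width: 0.0871
gripper_force: 0.0
```

```bash
python3 to.py .42 .22 .10
```

```text
t 18.8 p [0.4147 0.2369 0.1652] shift [-0.096  0.089  0.184] z [ 0.461  0.214 -0.861] y [ 0.186 -0.972 -0.142] q [0.21 0.36 2.26 1.56 0.11 0.1 ] F [-0.3 -0.2  0.7] 0.08712721292135969
```

servo_tool:
  rows:
    - [[-0.03,0.03,0.06],0]
    - [[-0.06,0.06,0.12],0]
    - [[-0.1,0.09,0.18],0]
    - [[-0.1,0.09,0.18],0]
    - [[-0.1,0.09,0.18],0]

```text
clock: 19.22
tcp_pos: [0.4142, 0.2328, 0.1157]
ee_rot: [[0.873, 0.197, 0.446], [0.094, -0.966, 0.242], [0.479, -0.169, -0.861]]
contact_force: [-0.8, 0.8, -0.1]
gripper_width: 0.0872
gripper_force: 0.0
```

servo_tool:
  rows:
    - [[-0.03,0.03,0.06],0]
    - [[-0.06,0.06,0.12],0]
    - [[-0.06,0.06,0.12],0]
    - [[-0.06,0.06,0.12],0]
    - [[-0.06,0.06,0.12],0]

```text
clock: 19.63
tcp_pos: [0.4174, 0.2228, 0.0734]
ee_rot: [[0.874, 0.196, 0.445], [0.093, -0.966, 0.243], [0.477, -0.171, -0.862]]
contact_force: [-0.5, -0.7, 0.4]
gripper_width: 0.0871
gripper_force: 0.0
```

```bash
python3 to.py .42 .22 .10
```

```text
t 19.63 p [0.4174 0.2228 0.0734] shift [ 0.049 -0.004 -0.075] z [ 0.445  0.243 -0.862] y [ 0.196 -0.966 -0.171] q [ 0.13  0.66  2.35  2.66  0.41 -1.1 ] F [-0.5 -0.7  0.4] 0.08705723248446551
```

The wrist has flipped (j4 about 2.7). Now I'll turn the tool half round so the wrist camera faces down and j6 blocks the wrist from flipping back.

servo_tool:
  rows:
    - [[0,0,-0.1],0.25]
    - [[0,0,-0.12],0.5]
    - [[0,0,-0.12],0.75]
    - [[0,0,-0.12],1]
    - [[0,0,-0.12],1]

```text
clock: 20.05
tcp_pos: [0.4018, 0.2142, 0.1063]
ee_rot: [[0.852, -0.27, 0.448], [-0.407, -0.881, 0.243], [0.329, -0.39, -0.86]]
contact_force: [-0.3, 0.6, 0.1]
gripper_width: 0.087
gripper_force: 0.0
```

servo_tool:
  rows:
    - [[0,0,0],0.25]
    - [[0,0,0],0.5]
    - [[0,0,0],0.75]
    - [[0,0,0],1]
    - [[0,0,0],1]

```text
clock: 20.47
tcp_pos: [0.4017, 0.2142, 0.1058]
ee_rot: [[0.605, -0.659, 0.448], [-0.791, -0.561, 0.243], [0.091, -0.501, -0.861]]
contact_force: [0.5, 0.3, -0.4]
gripper_width: 0.0872
gripper_force: 0.0
```

servo_tool:
  rows:
    - [[0,0,0],0.25]
    - [[0,0,0],0.5]
    - [[0,0,0],0.75]
    - [[0,0,0],1]
    - [[0,0,0],1]

```text
clock: 20.88
tcp_pos: [0.4016, 0.214, 0.1051]
ee_rot: [[0.195, -0.873, 0.447], [-0.966, -0.092, 0.243], [-0.171, -0.479, -0.861]]
contact_force: [0.2, 0.1, 0.1]
gripper_width: 0.0868
gripper_force: 0.0
```

servo_tool:
  rows:
    - [[0,0,0],0.25]
    - [[0,0,0],0.5]
    - [[0,0,0],0.75]
    - [[0,0,0],1]
    - [[0,0,0],1]

```text
clock: 21.3
tcp_pos: [0.4015, 0.2139, 0.1046]
ee_rot: [[-0.267, -0.854, 0.446], [-0.883, 0.402, 0.242], [-0.387, -0.329, -0.862]]
contact_force: [-0.3, 0.3, -0.9]
gripper_width: 0.0871
gripper_force: 0.0
```

servo_tool:
  rows:
    - [[0,0,0],0.25]
    - [[0,0,0],0.5]
    - [[0,0,0],0.75]
    - [[0,0,0],1]
    - [[0,0,0],1]

```text
clock: 21.72
tcp_pos: [0.4014, 0.2138, 0.1043]
ee_rot: [[-0.658, -0.607, 0.445], [-0.564, 0.789, 0.242], [-0.499, -0.092, -0.862]]
contact_force: [-0.5, -0.0, 0.6]
gripper_width: 0.0875
gripper_force: 0.0
```

servo_tool:
  rows:
    - [[0,0,0],0.25]
    - [[0,0,0],0.5]
    - [[0,0,0],0.75]
    - [[0,0,0],1]
    - [[0,0,0],1]

```text
clock: 22.13
tcp_pos: [0.4014, 0.2138, 0.1041]
ee_rot: [[-0.874, -0.197, 0.445], [-0.094, 0.966, 0.242], [-0.477, 0.17, -0.862]]
contact_force: [-0.0, -0.6, 1.2]
gripper_width: 0.0873
gripper_force: 0.0
```

```bash
python3 to.py .43 .2 .3
```

```text
t 22.13 p [0.4014 0.2138 0.1041] shift [-0.391  0.048 -0.532] z [ 0.445  0.242 -0.862] y [-0.197  0.966  0.17 ] q [0.11 0.55 2.38 2.54 0.35 2.15] F [-0.  -0.6  1.2] 0.08728449699889117
```

servo_tool:
  rows:
    - [[-0.05,0,-0.08],0]
    - [[-0.1,0,-0.15],0]
    - [[-0.15,0,-0.21],0]
    - [[-0.2,0,-0.27],0]
    - [[-0.2,0,-0.27],0]

```text
clock: 22.55
tcp_pos: [0.4085, 0.1972, 0.1736]
ee_rot: [[-0.851, -0.209, 0.481], [-0.099, 0.965, 0.244], [-0.515, 0.16, -0.842]]
contact_force: [0.3, 0.5, -0.3]
gripper_width: 0.087
gripper_force: 0.0
```

```bash
python3 to.py .43 .2 .3
```

```text
t 22.55 p [0.4085 0.1972 0.1736] shift [-0.279  0.062 -0.318] z [ 0.481  0.244 -0.842] y [-0.209  0.965  0.16 ] q [0.04 0.33 2.34 1.8  0.23 2.85] F [ 0.3  0.5 -0.3] 0.08703254298823275
```

servo_tool:
  rows:
    - [[0,0,0],0.25]
    - [[0,0,0],0.5]
    - [[0,0,0],0.75]
    - [[0,0,0],1]
    - [[0,0,0],1]

```text
clock: 22.97
tcp_pos: [0.3996, 0.1976, 0.1528]
ee_rot: [[-0.829, 0.257, 0.496], [0.414, 0.879, 0.237], [-0.375, 0.402, -0.835]]
contact_force: [-0.1, -0.8, 0.2]
gripper_width: 0.0871
gripper_force: 0.0
```

servo_tool:
  rows:
    - [[-0.05,0,-0.06],0]
    - [[-0.1,0,-0.12],0]
    - [[-0.15,0,-0.18],0]
    - [[-0.15,0,-0.18],0]
    - [[-0.15,0,-0.18],0]

```text
clock: 23.38
tcp_pos: [0.3974, 0.1687, 0.1746]
ee_rot: [[-0.808, 0.243, 0.536], [0.415, 0.882, 0.224], [-0.418, 0.404, -0.814]]
contact_force: [0.5, 0.1, -0.7]
gripper_width: 0.0872
gripper_force: 0.0
```

```bash
python3 to.py .43 .2 .3
```

```text
t 23.38 p [0.3974 0.1687 0.1746] shift [-0.219  0.287 -0.258] z [ 0.536  0.224 -0.814] y [0.243 0.882 0.404] q [-0.05  0.33  2.44  2.23  0.32  2.85] F [ 0.5  0.1 -0.7] 0.08717851664995532
```

servo_tool:
  rows:
    - [[-0.06,0.06,-0.01],0]
    - [[-0.12,0.12,-0.02],0]
    - [[-0.18,0.2,-0.03],0]
    - [[-0.23,0.27,-0.04],0]
    - [[-0.23,0.27,-0.04],0]

```text
clock: 23.8
tcp_pos: [0.4481, 0.223, 0.1969]
ee_rot: [[-0.777, 0.238, 0.583], [0.42, 0.885, 0.199], [-0.468, 0.4, -0.788]]
contact_force: [0.3, 0.6, 0.1]
gripper_width: 0.0868
gripper_force: 0.0
```

```bash
python3 to.py .46 .2 .28
```

```text
t 23.8 p [0.4481 0.223  0.1969] shift [-0.193  0.052 -0.21 ] z [ 0.583  0.199 -0.788] y [0.238 0.885 0.4  ] q [0.18 0.33 2.27 2.44 0.14 2.85] F [0.3 0.6 0.1] 0.08677686663662584
```

servo_tool:
  rows:
    - [[-0.04,0.02,-0.05],0]
    - [[-0.08,0.04,-0.1],0]
    - [[-0.12,0.05,-0.15],0]
    - [[-0.12,0.05,-0.15],0]
    - [[-0.12,0.05,-0.15],0]

```text
clock: 24.22
tcp_pos: [0.4431, 0.2227, 0.2292]
ee_rot: [[-0.75, 0.242, 0.616], [0.428, 0.887, 0.172], [-0.505, 0.392, -0.769]]
contact_force: [0.3, -0.0, 0.1]
gripper_width: 0.0867
gripper_force: 0.0
```

```bash
python3 to.py .46 .2 .2
```

```text
t 24.22 p [0.4431 0.2227 0.2292] shift [-0.025 -0.092  0.097] z [ 0.616  0.172 -0.769] y [0.242 0.887 0.392] q [0.22 0.24 2.25 2.48 0.06 2.85] F [ 0.3 -0.   0.1] 0.08665171465464883
```

```bash
cat > plan.py <<'E'
from h import *
def plan(t,back,gz=.078,dy=0):
    s=r.get_state();R=np.array(s['ee_rot']);e=np.array([.9937,.112,0]);f=np.array([-.112,.9937,0])
    z=R[:,2];y=f-f@z*z;y/=np.linalg.norm(y)
    turn=np.degrees(np.arctan2(-(y@R[:,0]),y@R[:,1]))
    g=np.array([.513,.231,gz])+t*e+dy*f
    T=g+(.019-back)*z
    print('t',round(s['clock'],2),'p',np.round(s['tcp_pos'],4),'tgt',np.round(T,4),'shift',np.round(R.T@(T-s['tcp_pos'])/.3,3),'turn',round(turn/30,3),'z',np.round(z,3),'y',np.round(R[:,1],3),'q',np.round(s['joint_positions'],2),'F',np.round(s['contact_force'],1),'w',round(s['gripper_width'],4))
if __name__=='__main__':
    import sys;plan(*map(float,sys.argv[1:]))
E
python3 plan.py 0 .1
```

```text
t 24.22 p [0.4431 0.2227 0.2292] tgt [0.4631 0.2171 0.1403] shift [ 0.092 -0.117  0.266] turn -1.026 z [ 0.616  0.172 -0.769] y [0.242 0.887 0.392] q [0.22 0.24 2.25 2.48 0.06 2.85] F [ 0.3 -0.   0.1] w 0.0867
```

servo_tool:
  rows:
    - [[0.03,-0.04,0.09],-0.2]
    - [[0.06,-0.08,0.18],-0.4]
    - [[0.09,-0.12,0.27],-0.6]
    - [[0.09,-0.12,0.27],-0.8]
    - [[0.09,-0.12,0.27],-1]

```text
clock: 24.63
tcp_pos: [0.4647, 0.2146, 0.1353]
ee_rot: [[-0.792, -0.049, 0.608], [0.074, 0.981, 0.177], [-0.606, 0.185, -0.774]]
contact_force: [0.4, -0.1, -0.5]
gripper_width: 0.0869
gripper_force: 0.0
```

servo_tool:
  rows:
    - [[0,0,0],0]
    - [[0,0,0],0]
    - [[0,0,0],0]

```text
clock: 24.88
tcp_pos: [0.4642, 0.2158, 0.1392]
ee_rot: [[-0.79, -0.046, 0.611], [0.081, 0.98, 0.179], [-0.608, 0.191, -0.771]]
contact_force: [0.6, -0.3, -0.6]
gripper_width: 0.087
gripper_force: 0.0
```

```bash
python3 plan.py 0 .0
```

```text
t 24.88 p [0.4642 0.2158 0.1392] tgt [0.5246 0.2344 0.0634] shift [-0.     0.003  0.329] turn -0.327 z [ 0.611  0.179 -0.771] y [-0.046  0.98   0.191] q [0.17 0.53 2.32 2.96 0.4  1.96] F [ 0.6 -0.3 -0.6] w 0.087
```

servo_tool:
  rows:
    - [[0,0,0.02],-0.2]
    - [[0,0,0.03],-0.33]
    - [[0,0,0.03],-0.33]
    - [[0,0,0.03],-0.33]

```text
clock: 25.22
tcp_pos: [0.4701, 0.2178, 0.1334]
ee_rot: [[-0.769, -0.182, 0.613], [-0.088, 0.98, 0.18], [-0.633, 0.084, -0.769]]
contact_force: [0.7, -0.0, -0.5]
gripper_width: 0.0871
gripper_force: 0.0
```

```bash
python3 plan.py 0 .0; python3 - <<'E'
from h import *
s=r.get_state()
im=r.get_image('wrist')[:,:,::-1];cv2.imwrite('pics/w3.png',im)
c=r.camera_model('wrist');H=np.linalg.inv(c['hand_eye'])
def proj(p):
    q=H[:3,:3]@p+H[:3,3];q=np.array([q[0],-q[1],-q[2]]);return cv2.projectPoints(q[None],np.zeros(3),np.zeros(3),np.array([[c['fx'],0,c['cx']],[0,c['fy'],c['cy']],[0,0,1]]),np.array([c['k1'],0,0,0]))[0].ravel()
print('tool axis at 0,50,100mm ahead',[proj(np.array([0,0,d])).round(1).tolist() for d in(0,.05,.1)])
cv2.imwrite('pics/w3b.png',cv2.resize(im,(800,600),interpolation=cv2.INTER_CUBIC))
E
```

```text
t 25.22 p [0.4701 0.2178 0.1334] tgt [0.5246 0.2344 0.0634] shift [0.003 0.002 0.301] turn 0.003 z [ 0.613  0.18  -0.769] y [-0.182  0.98   0.084] q [0.18 0.55 2.31 2.96 0.41 1.78] F [ 0.7 -0.  -0.5] w 0.0871
tool axis at 0,50,100mm ahead [[249.0, 252.2], [249.4, 218.7], [249.6, 196.7]]
```

View pics/w3b.png

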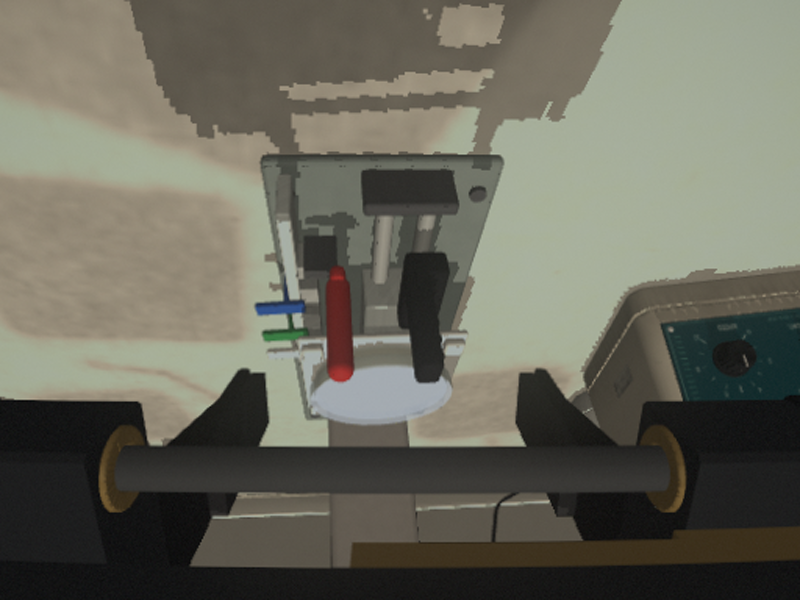

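The lever top is at (341,375) and the post top at (428,375), with the tool axis column (249×1.56≈389) centred between their outer faces. Before descending I'll check the position along x.

```bash
python3 - <<'E'
from h import *
s=r.get_state();k=1.5625
W=lambda u,v:((u+.5)/k-.5,(v+.5)/k-.5)
e=np.array([.9937,.112,0]);f=np.array([-.112,.9937,0]);g=np.array([.513,.231,0])
for n,p,z in(('lever top centre',(341,374),.105),('post top far edge',(428,381),.105),('post out near',(441,370),.105),('green top',(286,335),.055),('blue top',(281,308),.055),('base fl',(502,157),.008),('base fr',(264,157),.008)):
    P=onz('wrist',W(*p),z,s);print(n,P.round(4),'rel grip',((P-g)@e).round(4),((P-g)@f).round(4))
E
```

```text
lever top centre [0.5117 0.2061 0.105 ] rel grip -0.004 -0.0246
post top far edge [0.5185 0.2471 0.105 ] rel grip 0.0073 0.0154
post out near [0.5071 0.2503 0.105 ] rel grip -0.0037 0.0199
green top [0.5644 0.1819 0.055 ] rel grip 0.0456 -0.0545
blue top [0.5368 0.179  0.055 ] rel grip 0.0178 -0.0544
base fl [0.4654 0.2844 0.008 ] rel grip -0.0414 0.0584
base fr [0.4784 0.1689 0.008 ] rel grip -0.0414 -0.0578
```

servo_tool:
  rows:
    - [[0,0,0.07],0]
    - [[0,0,0.14],0]
    - [[0,0,0.2],0]
    - [[0,0,0.25],0]
    - [[0,0,0.3],0]

```text
clock: 25.68
tcp_pos: [0.5255, 0.2339, 0.0629]
ee_rot: [[-0.769, -0.182, 0.612], [-0.089, 0.98, 0.18], [-0.633, 0.084, -0.77]]
contact_force: [0.2, 0.7, -0.1]
gripper_width: 0.0867
gripper_force: 0.0
```

servo_tool:
  rows:
    - [[0,0,0],0]
    - [[0,0,0],0]

```text
clock: 25.85
tcp_pos: [0.5249, 0.2337, 0.0629]
ee_rot: [[-0.77, -0.183, 0.612], [-0.09, 0.98, 0.179], [-0.632, 0.083, -0.771]]
contact_force: [-0.9, -0.6, 0.6]
gripper_width: 0.0872
gripper_force: 0.0
```

```bash
python3 plan.py 0 .0;python3 plan.py .075 .0; python3 - <<'E'
from h import *
s=r.get_state()
im=r.get_image('wrist')[:,:,::-1];cv2.imwrite('pics/w4.png',im)
a=cv2.resize(im,(400,300));t=r.get_image('side')[140:230,215:320,::-1];t=cv2.resize(t,(400,300),interpolation=cv2.INTER_CUBIC)
cv2.imwrite('pics/w4b.png',np.hstack([a,t]))
E
```

```text
t 25.85 p [0.5249 0.2337 0.0629] tgt [0.5246 0.2344 0.0634] shift [-0.001  0.003 -0.001] turn 0.006 z [ 0.612  0.179 -0.771] y [-0.183  0.98   0.083] q [0.19 0.75 2.19 3.02 0.49 1.74] F [-0.9 -0.6  0.6] w 0.0872
t 25.85 p [0.5249 0.2337 0.0629] tgt [0.5991 0.2428 0.0634] shift [-0.194 -0.015  0.156] turn 0.006 z [ 0.612  0.179 -0.771] y [-0.183  0.98   0.083] q [0.19 0.75 2.19 3.02 0.49 1.74] F [-0.9 -0.6  0.6] w 0.0872
```

View pics/w4b.png

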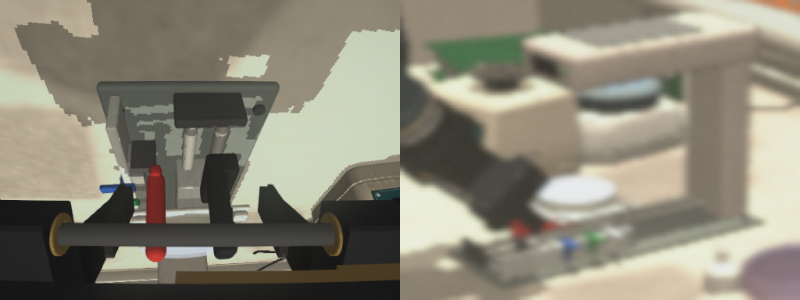

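The lever (155) and post (220) both sit between the fingers, so I'll close.

servo_tool:
  rows:
    - [[0,0,0],0]
    - [[0,0,0],0]
    - [[0,0,0],0]
    - [[0,0,0],0]
    - [[0,0,0],0]
  fingers: -1

```text
clock: 26.37
tcp_pos: [0.5249, 0.2335, 0.0631]
ee_rot: [[-0.77, -0.183, 0.612], [-0.091, 0.98, 0.179], [-0.632, 0.082, -0.77]]
contact_force: [0.7, -5.0, -0.2]
gripper_width: 0.0614
gripper_force: 2.6
```

servo_tool:
  rows:
    - [[0,0,0],0]
    - [[0,0,0],0]
    - [[0,0,0],0]
    - [[0,0,0],0]
    - [[0,0,0],0]

```text
clock: 26.78
tcp_pos: [0.5252, 0.2348, 0.0628]
ee_rot: [[-0.768, -0.188, 0.612], [-0.095, 0.979, 0.181], [-0.633, 0.081, -0.77]]
contact_force: [0.5, 5.0, -1.7]
gripper_width: 0.0429
gripper_force: 29.3
```

The lever is squeezed: width is 42.9 mm with 29 N of grip force. Now I'll slide along the rail.

servo_tool:
  rows:
    - [[-0.0155,-0.0015,0.0126],0]
    - [[-0.031,-0.003,0.0252],0]
    - [[-0.0465,-0.0045,0.0378],0]
    - [[-0.062,-0.006,0.0504],0]
    - [[-0.0775,-0.0075,0.063],0]

```text
clock: 27.2
tcp_pos: [0.5537, 0.238, 0.0627]
ee_rot: [[-0.77, -0.188, 0.61], [-0.096, 0.979, 0.181], [-0.631, 0.081, -0.771]]
contact_force: [-3.0, 5.6, 2.7]
gripper_width: 0.0425
gripper_force: 29.3
```

```bash
cat > st.py <<'E'
from h import *
s=r.get_state();R=np.array(s['ee_rot']);e=np.array([.9937,.112,0]);f=np.array([-.112,.9937,0])
g=np.array(s['tcp_pos'])-.019*R[:,2];d=g-[.513,.231,.078]
print('t',round(s['clock'],2),'trav',(d@e).round(4),'lat',(d@f).round(4),'dz',d[2].round(4),'F',np.round(s['contact_force'],1),'w',round(s['gripper_width'],4),'gf',round(s['gripper_force'],1),'e in tool /10mm',(R.T@e/30).round(4),'f',(R.T@f/30).round(4),'q',np.round(s['joint_positions'],2))
E
python3 st.py
```

```text
t 27.2 trav 0.0293 lat 0.0002 dz -0.0007 F [-3.   5.6  2.7] w 0.0425 gf 29.3 e in tool /10mm [-0.0259 -0.0026  0.0209] f [-0.0003  0.0331  0.0037] q [0.19 0.75 2.12 2.98 0.42 1.77]
```

servo_tool:
  rows:
    - [[-0.0155,-0.0015,0.0126],0]
    - [[-0.031,-0.003,0.0252],0]
    - [[-0.0465,-0.0045,0.0378],0]
    - [[-0.062,-0.006,0.0504],0]
    - [[-0.0775,-0.0075,0.063],0]

```text
clock: 27.62
tcp_pos: [0.5837, 0.2413, 0.0627]
ee_rot: [[-0.769, -0.188, 0.61], [-0.095, 0.979, 0.181], [-0.631, 0.081, -0.771]]
contact_force: [-3.7, 4.7, 1.8]
gripper_width: 0.0424
gripper_force: 29.3
```

```bash
python3 st.py; python3 - <<'E'
from h import *
s=r.get_state()
im=r.get_image('wrist')[:,:,::-1];cv2.imwrite('pics/w5.png',im)
t=r.get_image('side')[150:220,225:315,::-1];t=cv2.resize(t,(450,350),interpolation=cv2.INTER_CUBIC)
p=r.get_image('top')[110:200,180:240,::-1];p=cv2.resize(p,(233,350),interpolation=cv2.INTER_CUBIC)
cv2.imwrite('pics/w5b.png',np.hstack([t,p]))
E
```

```text
t 27.62 trav 0.0595 lat 0.0002 dz -0.0007 F [-3.7  4.7  1.8] w 0.0424 gf 29.3 e in tool /10mm [-0.0258 -0.0026  0.0209] f [-0.0003  0.0331  0.0037] q [0.18 0.75 2.05 2.94 0.35 1.8 ]
```

View pics/w5b.png

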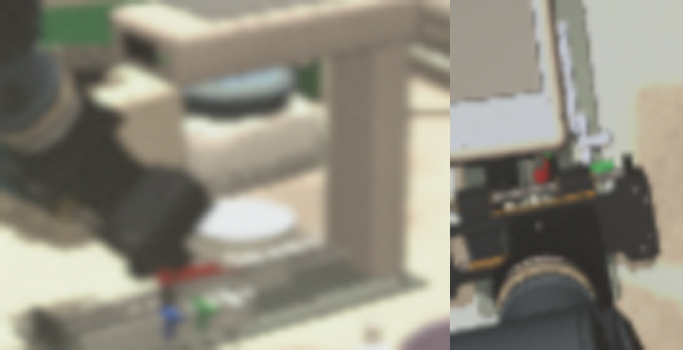

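The top crop shows the lever top at about (545,172), nearly level with the green clip at (600,167). The gripper clears the head.

```bash
python3 - <<'E'
from h import *
e=np.array([.9937,.112,0]);f=np.array([-.112,.9937,0]);g=np.array([.513,.231,0])
t=r.get_image('top')[:,:,::-1];h=cv2.cvtColor(t,cv2.COLOR_BGR2HSV)
for nm,lo,hi,z in(('red',(0,120,60),(8,255,255),.1),('green',(45,90,50),(85,255,255),.05)):
    m=cv2.inRange(h,np.array(lo),np.array(hi));m[:140]=0;m[190:]=0;m[:,:195]=0;m[:,235:]=0
    q=cv2.connectedComponentsWithStats(m)
    for a,c in zip(q[2][1:],q[3][1:]):
        if a[4]>2:P=onz('top',c,z);print(nm,a,c,P.round(4),((P-g)@e).round(4),((P-g)@f).round(4))
E
```

```text
red [202 152   4   5  14] [203.42857143 154.42857143] [0.5755 0.2203 0.1   ] 0.0609 -0.0176
green [216 152   6   2  10] [218.5 152.5] [0.5881 0.177  0.05  ] 0.0686 -0.0621
```

The clip is at about 68–69 mm of travel and the carriage is at about 60. I'll sweep in 2.5 mm steps: ease the fingers to 55 mm, where a dropped lever would press on the pad, read the pad, re-squeeze and step on.

servo_tool:
  rows:
    - [[0,0,0],0]
    - [[0,0,0],0]
    - [[0,0,0],0]
    - [[0,0,0],0]
    - [[0,0,0],0]
  fingers: 0.264

```text
clock: 28.23
tcp_pos: [0.5843, 0.24, 0.0626]
ee_rot: [[-0.77, -0.183, 0.611], [-0.091, 0.98, 0.179], [-0.632, 0.082, -0.771]]
contact_force: [0.1, 0.6, -0.5]
gripper_width: 0.0546
gripper_force: 0.0
```

servo_tool:
  rows:
    - [[0,0,0],0]
    - [[0,0,0],0]
    - [[0,0,0],0]
    - [[0,0,0],0]
    - [[-0.0065,-0.0006,0.0052],0]
  fingers: -1

```text
clock: 28.65
tcp_pos: [0.586, 0.2414, 0.0625]
ee_rot: [[-0.77, -0.187, 0.61], [-0.095, 0.979, 0.181], [-0.631, 0.081, -0.771]]
contact_force: [-4.0, 3.2, 1.8]
gripper_width: 0.0423
gripper_force: 29.3
```

servo_tool:
  rows:
    - [[0,0,0],0]
    - [[0,0,0],0]
    - [[0,0,0],0]
    - [[0,0,0],0]
    - [[0,0,0],0]
  fingers: 0.264

```text
clock: 29.07
tcp_pos: [0.5876, 0.2403, 0.0629]
ee_rot: [[-0.769, -0.183, 0.612], [-0.09, 0.98, 0.179], [-0.633, 0.083, -0.77]]
contact_force: [0.5, 0.7, -0.1]
gripper_width: 0.0545
gripper_force: 0.0
```

servo_tool:
  rows:
    - [[0,0,0],0]
    - [[0,0,0],0]
    - [[0,0,0],0]
    - [[0,0,0],0]
    - [[-0.0065,-0.0006,0.0052],0]
  fingers: -1

```text
clock: 29.48
tcp_pos: [0.5888, 0.2419, 0.0627]
ee_rot: [[-0.769, -0.188, 0.611], [-0.096, 0.979, 0.181], [-0.632, 0.081, -0.771]]
contact_force: [-2.5, 4.0, 1.7]
gripper_width: 0.0426
gripper_force: 29.5
```

servo_tool:
  rows:
    - [[0,0,0],0]
    - [[0,0,0],0]
    - [[0,0,0],0]
    - [[0,0,0],0]
    - [[0,0,0],0]
  fingers: 0.264

```text
clock: 29.9
tcp_pos: [0.5899, 0.2406, 0.0627]
ee_rot: [[-0.769, -0.183, 0.612], [-0.091, 0.98, 0.179], [-0.632, 0.082, -0.77]]
contact_force: [0.1, 0.7, 0.1]
gripper_width: 0.0546
gripper_force: 0.0
```

servo_tool:
  rows:
    - [[0,0,0],0]
    - [[0,0,0],0]
    - [[0,0,0],0]
    - [[0,0,0],0]
    - [[-0.0065,-0.0006,0.0052],0]
  fingers: -1

```text
clock: 30.32
tcp_pos: [0.5912, 0.2423, 0.0627]
ee_rot: [[-0.769, -0.188, 0.611], [-0.096, 0.979, 0.181], [-0.632, 0.081, -0.771]]
contact_force: [-3.3, 4.1, 1.3]
gripper_width: 0.0425
gripper_force: 29.5
```

servo_tool:
  rows:
    - [[0,0,0],0]
    - [[0,0,0],0]
    - [[0,0,0],0]
    - [[0,0,0],0]
    - [[0,0,0],0]
  fingers: 0.264

```text
clock: 30.73
tcp_pos: [0.5923, 0.241, 0.0628]
ee_rot: [[-0.769, -0.183, 0.612], [-0.091, 0.98, 0.179], [-0.632, 0.082, -0.77]]
contact_force: [-1.3, 1.1, 0.3]
gripper_width: 0.0546
gripper_force: 0.0
```

```bash
python3 st.py
```

```text
t 30.73 trav 0.068 lat -0.0011 dz -0.0006 F [-1.3  1.1  0.3] w 0.0546 gf 0.0 e in tool /10mm [-0.0258 -0.0024  0.0209] f [-0.0001  0.0331  0.0037] q [0.18 0.75 2.03 2.93 0.33 1.81]
```

servo_tool:
  rows:
    - [[0,0,0],0]
    - [[0,0,0],0]
    - [[0,0,0],0]
    - [[0,0,0],0]
    - [[-0.0065,-0.0006,0.0052],0]
  fingers: -1

```text
clock: 31.15
tcp_pos: [0.5937, 0.2427, 0.0627]
ee_rot: [[-0.769, -0.189, 0.611], [-0.096, 0.979, 0.181], [-0.632, 0.081, -0.771]]
contact_force: [-3.8, 4.2, 1.5]
gripper_width: 0.0424
gripper_force: 29.6
```

servo_tool:
  rows:
    - [[0,0,0],0]
    - [[0,0,0],0]
    - [[0,0,0],0]
    - [[0,0,0],0]
    - [[0,0,0],0]
  fingers: 0.264

```text
clock: 31.57
tcp_pos: [0.5948, 0.2412, 0.0628]
ee_rot: [[-0.769, -0.183, 0.612], [-0.091, 0.98, 0.179], [-0.632, 0.082, -0.77]]
contact_force: [0.5, -0.0, -0.6]
gripper_width: 0.0548
gripper_force: 0.0
```

servo_tool:
  rows:
    - [[0,0,0],0]
    - [[0,0,0],0]
    - [[0,0,0],0]
    - [[0,0,0],0]
    - [[-0.0065,-0.0006,0.0052],0]
  fingers: -1

```text
clock: 31.98
tcp_pos: [0.5962, 0.243, 0.0628]
ee_rot: [[-0.769, -0.189, 0.611], [-0.096, 0.979, 0.181], [-0.632, 0.081, -0.771]]
contact_force: [-4.0, 4.8, 1.1]
gripper_width: 0.0424
gripper_force: 29.6
```

servo_tool:
  rows:
    - [[0,0,0],0]
    - [[0,0,0],0]
    - [[0,0,0],0]
    - [[0,0,0],0]
    - [[0,0,0],0]
  fingers: 0.264

```text
clock: 32.4
tcp_pos: [0.5973, 0.2415, 0.0628]
ee_rot: [[-0.769, -0.183, 0.612], [-0.091, 0.98, 0.179], [-0.632, 0.082, -0.77]]
contact_force: [-0.7, -0.4, -0.5]
gripper_width: 0.0548
gripper_force: 0.0
```

```bash
python3 st.py
```

```text
t 32.4 trav 0.073 lat -0.0011 dz -0.0006 F [-0.7 -0.4 -0.5] w 0.0548 gf 0.0 e in tool /10mm [-0.0258 -0.0024  0.0209] f [-0.0001  0.0331  0.0037] q [0.18 0.75 2.02 2.93 0.32 1.82]
```

servo_tool:
  rows:
    - [[0,0,0],0]
    - [[0,0,0],0]
    - [[0,0,0],0]
    - [[0,0,0],0]
    - [[-0.0065,-0.0006,0.0052],0]
  fingers: -1

```text
clock: 32.82
tcp_pos: [0.5986, 0.2434, 0.0628]
ee_rot: [[-0.769, -0.189, 0.611], [-0.096, 0.979, 0.182], [-0.632, 0.081, -0.771]]
contact_force: [-2.2, 5.4, 2.0]
gripper_width: 0.0427
gripper_force: 29.7
```

servo_tool:
  rows:
    - [[0,0,0],0]
    - [[0,0,0],0]
    - [[0,0,0],0]
    - [[0,0,0],0]
    - [[0,0,0],0]
  fingers: 0.264

```text
clock: 33.23
tcp_pos: [0.5998, 0.2418, 0.0629]
ee_rot: [[-0.769, -0.183, 0.612], [-0.091, 0.98, 0.179], [-0.632, 0.082, -0.77]]
contact_force: [-0.2, -0.0, -0.3]
gripper_width: 0.0542
gripper_force: 0.0
```

servo_tool:
  rows:
    - [[0,0,0],0]
    - [[0,0,0],0]
    - [[0,0,0],0]
    - [[0,0,0],0]
    - [[-0.0065,-0.0006,0.0052],0]
  fingers: -1

```text
clock: 33.65
tcp_pos: [0.6011, 0.2438, 0.0628]
ee_rot: [[-0.769, -0.189, 0.611], [-0.097, 0.979, 0.182], [-0.632, 0.081, -0.771]]
contact_force: [-3.4, 5.6, 2.2]
gripper_width: 0.0425
gripper_force: 29.7
```

servo_tool:
  rows:
    - [[0,0,0],0]
    - [[0,0,0],0]
    - [[0,0,0],0]
    - [[0,0,0],0]
    - [[0,0,0],0]
  fingers: 0.264

```text
clock: 34.07
tcp_pos: [0.6019, 0.2407, 0.0628]
ee_rot: [[-0.771, -0.18, 0.611], [-0.088, 0.98, 0.177], [-0.631, 0.083, -0.771]]
contact_force: [-1.4, -6.1, 2.9]
gripper_width: 0.0549
gripper_force: 2.7
```

```bash
python3 st.py; python3 - <<'E'
from h import *
im=r.get_image('wrist')[:,:,::-1];cv2.imwrite('pics/w6.png',im)
cv2.imwrite('pics/w6b.png',cv2.resize(im,(800,600),interpolation=cv2.INTER_CUBIC))
E
```

```text
t 34.07 trav 0.0775 lat -0.0024 dz -0.0005 F [-1.4 -6.1  2.9] w 0.0549 gf 2.7 e in tool /10mm [-0.0259 -0.0023  0.0209] f [-0.      0.0331  0.0036] q [0.18 0.75 2.01 2.92 0.31 1.83]
```

View pics/w6b.png

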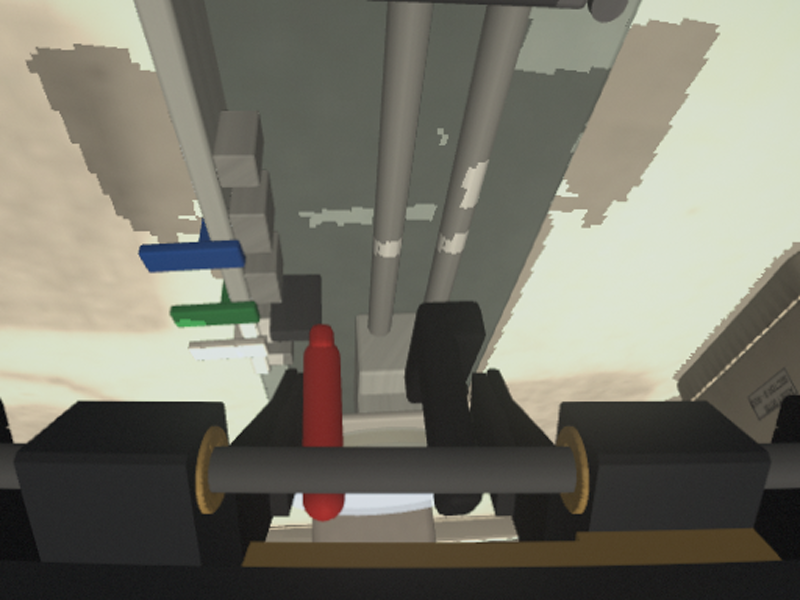

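The lever dropped in at about 78 mm: the pad reads 2.7 N at 55 mm and the picture shows the red bar pressing against the finger. That notch sits at 3×26 mm from the start. I'll open further and back out along the tool axis.

servo_tool:
  rows:
    - [[0,-0.003,0],0]
    - [[0,-0.007,0],0]
    - [[0,-0.007,0],0]
    - [[0,-0.007,0],0]
  fingers: 0.55

```text
clock: 34.45
tcp_pos: [0.6027, 0.2401, 0.0627]
ee_rot: [[-0.769, -0.183, 0.612], [-0.091, 0.98, 0.179], [-0.632, 0.082, -0.77]]
contact_force: [0.6, -0.2, -0.7]
gripper_width: 0.0662
gripper_force: 0.0
```

```bash
python3 st.py; python3 - <<'E'
from h import *
im=r.get_image('wrist')[:,:,::-1];cv2.imwrite('pics/w7.png',im)
for n in('w6','w7'):
    h=cv2.cvtColor(cv2.imread(f'pics/{n}.png'),cv2.COLOR_BGR2HSV);m=cv2.inRange(h,np.array((0,140,60)),np.array((8,255,255)))
    q=cv2.connectedComponentsWithStats(m);i=1+q[2][1:,4].argmax();print(n,q[2][i],q[3][i])
E
```

```text
t 34.45 trav 0.0782 lat -0.0031 dz -0.0007 F [ 0.6 -0.2 -0.7] w 0.0662 gf 0.0 e in tool /10mm [-0.0258 -0.0024  0.0209] f [-0.0001  0.0331  0.0037] q [0.17 0.75 2.01 2.91 0.31 1.84]
w6 [ 194  208   25   78 1717] [205.65695981 249.94641817]
w7 [ 191  207   26   79 1706] [203.3147714  249.57385698]
```

servo_tool:
  rows:
    - [[0,0,-0.06],0]
    - [[0,0,-0.13],0]
    - [[0,0,-0.2],0]
    - [[0,0,-0.28],0]
    - [[0,0,-0.36],0]

```text
clock: 34.92
tcp_pos: [0.5356, 0.2208, 0.1462]
ee_rot: [[-0.77, -0.184, 0.611], [-0.091, 0.98, 0.179], [-0.632, 0.082, -0.771]]
contact_force: [0.3, 0.7, 0.6]
gripper_width: 0.0675
gripper_force: 0.0
```

servo_tool:
  rows:
    - [[0.04,0,-0.02],0]
    - [[0.08,0,-0.04],0]
    - [[0.08,0,-0.04],0]
    - [[0.08,0,-0.04],0]

```text
clock: 35.25
tcp_pos: [0.5103, 0.2167, 0.1399]
ee_rot: [[-0.77, -0.184, 0.611], [-0.091, 0.979, 0.18], [-0.632, 0.083, -0.771]]
contact_force: [0.1, 0.5, 0.1]
gripper_width: 0.0671
gripper_force: 0.0
```

```bash
python3 st.py; python3 - <<'E'
from h import *
s=r.get_state();im=r.get_image('wrist')[:,:,::-1];cv2.imwrite('pics/w8.png',im)
t=r.get_image('top')[110:200,180:240,::-1];cv2.imwrite('pics/w8b.png',np.hstack([cv2.resize(im,(560,420)),cv2.resize(t,(240,360),interpolation=cv2.INTER_CUBIC)[:360].copy() if 0 else cv2.copyMakeBorder(cv2.resize(t,(240,360),interpolation=cv2.INTER_CUBIC),0,60,0,0,cv2.BORDER_CONSTANT)]))
E
```

```text
t 35.25 trav -0.0162 lat -0.016 dz 0.0765 F [0.1 0.5 0.1] w 0.0671 gf 0.0 e in tool /10mm [-0.0258 -0.0024  0.0209] f [-0.0001  0.0331  0.0037] q [0.15 0.53 2.21 2.85 0.3  1.87]
```

View pics/w8b.png

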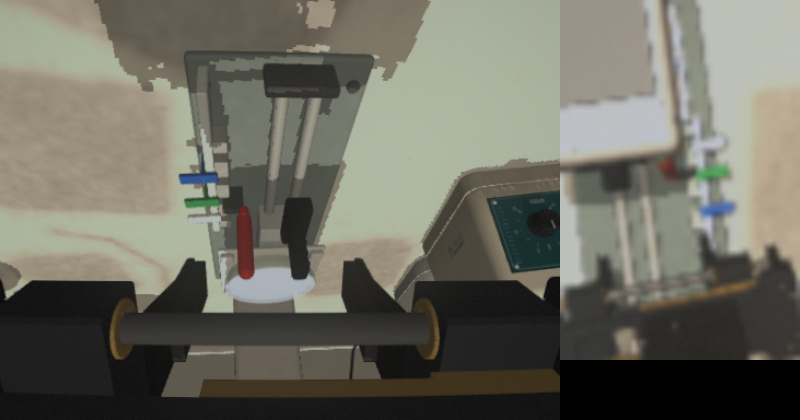

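The gripper is clear. The wrist view shows the lever top at about (246,273) and the post top at (299,273). I'll check the lever's lateral position against the post and along the rail.

```bash
python3 - <<'E'
from h import *
s=r.get_state();k=560/512
W=lambda u,v:((u+.5)/k-.5,(v+.5)/k-.5)
e=np.array([.9937,.112,0]);f=np.array([-.112,.9937,0]);g=np.array([.513,.231,0])
for n,p in(('lever',(246,274)),('post outer',(308,272)),('post c',(299,275))):
    P=onz('wrist',W(*p),.105,s);print(n,((P-g)@e).round(4),((P-g)@f).round(4))
s=3.9
t=r.get_image('top')[:,:,::-1];h=cv2.cvtColor(t,cv2.COLOR_BGR2HSV)
for nm,lo,hi,z in(('red',(0,120,50),(8,255,255),.1),('green',(45,90,50),(85,255,255),.05),('blue',(100,110,50),(125,255,255),.05)):
    m=cv2.inRange(h,np.array(lo),np.array(hi));m[:140]=0;m[190:]=0;m[:,:195]=0;m[:,235:]=0
    q=cv2.connectedComponentsWithStats(m)
    for a,c in zip(q[2][1:],q[3][1:]):
        if a[4]>1:P=onz('top',c,z);print(nm,a,c,((P-g)@e).round(4),((P-g)@f).round(4))
print(r.get_state()['clock'])
E
```

```text
lever 0.0725 -0.025
post outer 0.0739 0.0204
post c 0.0786 0.0144
red [205 150   3   3   6] [206.16666667 150.83333333] 0.071 -0.0275
green [214 152   8   3  16] [217.6875 152.875 ] 0.0677 -0.0593
blue [216 161   7   3  16] [218.9375 161.9375] 0.0377 -0.0596
35.4
```

```bash
python3 -c "
from rig import r
print(r.hand_in())"
```

```text
the job is handed in; nothing more can be done
None
```

The job is handed in: by camera, the lever sprang fully out and locked the carriage about 77 mm along, in the notch nearest the green clip (estimated 5–9 mm away, limit 11.5), with the gripper clear; the rig gave no verdict.

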